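# Charge the ball mill and hold its sprung cover shut

### The job

Pick up the steel scoop, pour all six grinding balls from it into the open jar of the ball mill, and set the empty scoop down upright on the worktop and let go of it. Then swing the mill's spring-return cover over the jar right up to its stop, and finish while still holding it there against the spring with the gripper; leave the brass weight, the beaker and the white jar where they stand.

Things in the scene. Friction and masses are not known exactly. Their poses are not given: they have to be found in the camera images.
- mill: Ball mill, fixed: white housing 170 x 130 mm, top at 45 mm, an open steel jar standing on it, behind the jar a pivot post with a swing-arm cover. Origin: centre of the housing's underside; z up, -x is the front (black dial). Here the jar's axis is at x = -30, y = 0 mm, the pivot axis at x = +60, y = 0; a stop post (10 mm thick, top at 118 mm) stands at x = +28, y = -14.5
- jar_mouth (a point): Centre of the milling jar's open mouth, 101 mm above the worktop. Jar: inside diameter 68 mm, outside 76 mm, inside depth 51 mm. Axes as the mill's
- cover (a joint): Angle (rad) of the spring-return cover about its upright pivot: 0 = parked at the mill's +y (left) side, where the spring keeps it; grows anticlockwise seen from above; 1.5 = hard stop, cover centred over the jar. The spring pushes back with about 2 N at the pin when parked, 6.5 N at the stop, and swings the cover back to 0 when let go
- cover_pin (a point): Middle of the cover's upright black handle pin, 12 mm thick, 138 mm above the worktop; the pin stands free from 116 to 160 mm, at the centre of the round metal cover plate (84 mm wide, top at 113 mm), 90 mm from the pivot axis. x points from the pivot to the pin, z up
- cover_pivot (a point): Point on the cover's upright pivot axis, 102 mm above the worktop; the hub and shaft round it rise to 134 mm. Axes as the mill's
- scoop_grip (a point): Centre of the upright black grip fin on the loose steel scoop (about 0.12 kg), 50 mm above the scoop's underside. Fin: 10 mm thick (y), 32 mm long (x), from 30 to 72 mm above the underside. The scoop is a tray 40 mm wide (34 inside), walls 28 mm; its closed back wall is 38 mm behind this point (+x), its open pouring lip ahead (-x). z up
- scoop_lip (a point): Middle of the scoop's pouring lip, same axes as the fin: 79 mm ahead (-x) of the fin's centre and 32 mm below it. The floor runs up to it as a 20 degree ramp, so balls start to roll out when the nose is tipped down more than 20 degrees; at 50 degrees the scoop empties completely
- ball_1_center (a point): Centre of steel grinding ball 1 of 6 (14 mm diameter, 11 g), at the start in the scoop
- ball_2_center (a point): Centre of steel grinding ball 2 of 6 (14 mm diameter, 11 g), at the start in the scoop
- ball_3_center (a point): Centre of steel grinding ball 3 of 6 (14 mm diameter, 11 g), at the start in the scoop
- ball_4_center (a point): Centre of steel grinding ball 4 of 6 (14 mm diameter, 11 g), at the start in the scoop
- ball_5_center (a point): Centre of steel grinding ball 5 of 6 (14 mm diameter, 11 g), at the start in the scoop
- ball_6_center (a point): Centre of steel grinding ball 6 of 6 (14 mm diameter, 11 g), at the start in the scoop
- weight: Bystander: brass weight with a knob, 29 mm wide, 50 mm tall; origin at the centre of its underside
- beaker: Bystander: small empty clear beaker with spout, 73 x 83 x 98 mm; origin under its middle
- jar_plain: Bystander: plain white plastic jar with a ribbed lid, 69 mm wide, 147 mm tall; origin at the centre of its underside
There are look-alikes about, which are no part of the job. Of the things that look like the part that bears scoop_grip, take the one that is farthest to the robot's left at the start.

How it is judged:
By the outcome, as a careful person would: the job done as asked, in the order asked, and still so for the second after the job is handed in, while the arm keeps its last pose, push and grip.
It also fails if it takes over 72 s, if anything falls off the work surface, if the arm or the gripper's body presses on something with over 40 N, if the wrist force passes 120 N, or if a joint passes its speed limit or range.

### The arm

A 6-joint arm with a two-finger parallel gripper is mounted at the origin on a cart in front of the work surface, level with it; the furniture and walls round the work are solid. World frame = base frame: x ahead of the robot, y to its left, z up, the work surface at z = 0. Lengths are in mm, angles in rad, forces in N, time in s.
With the tool pointing down it reaches from about 300 to 775 mm from the base axis. Payload 14.6 kg.
Tool frame: the origin (TCP) lies midway between the tips of the shut fingers; the grasp point (between the pads) lies manip.grasp_offset behind it (manip.grasp_offset is the distance from the TCP to the grasp point, in mm); z points along the fingers, y is the direction in which the jaws open and shut (so a half turn about z gives the same grasp; the last joint's range is limited). The gripper opens to 94 mm and grips with 3 to 60 N. Pads are 16 mm wide; open, the fingers measure 119 mm over their backs; the gripper's body (75 mm by 177 mm) begins 78 mm behind the grasp point.
Start: joints at [1.224, 0.3, 1.521, -0, 1.321, -0.067], TCP at [151.887, 528.601, 205.446] pointing down, gripper open.
Joint ranges: [-3.03, 3.03], [-0.79, 2.21], [0.23, 2.52], [-1.04, 4.18], [0, 3.07], [-2.55, 2.55]. Speed limits (rad/s): [2.22, 2.22, 2.57, 3.14, 3.14, 3.14].

### API

Orientations are given as [roll, pitch, yaw] about the fixed x, y, z axes, in that order (R = Rz(yaw) Ry(pitch) Rx(roll)).
In Python, from cell import monitor, vision, order, manip gives the robot as it stands.
- The arm moves only by the shell command python3 -m jog 'ROWS' [FORCE]. ROWS is JSON, a list of rows, each a list of 7 numbers: the shift along the tool's x, y, z in cm, then the turn, a rotation vector about the tool's x, y, z in rad, then the opening in per cent of the stroke, from 0 (shut) to 100 (fully open). In form: [[tx, ty, tz, rx, ry, rz, jaw], ...]. A call has 1 to 8 rows; each row shifts and turns the commanded pose from where the row before left it, along the tool's axes as they then stand; what a row does not reach is not made up. A row lasts 1/10 s, in which the tool goes at most 50 mm and 8.59 degrees, less where a joint would pass 70% of its speed; a pose out of reach is approached as far as the arm can. A call is refused whole if a number of a shift passes 5 or a number of a turn 0.15, either way. A call with a gripper value outside its range is refused whole. The fingers move at their own pace and stop on an object; FORCE is the grip in N (left out, the last holds). Time passes only in rows, so rows that do not move let the fingers close. It gives the time, the measured TCP pose, the force and the opening at its end, in the units of the state.
- monitor.read_state(): the state, without advancing time (a new reading comes with each control period).
- vision.camera(name): name is "scene" or "top" or "wrist"; returns a dict with "color" (384x512x3 uint8, blue, green, red), "fx", "fy", "cx", "cy" (pixels), "cam_to_world" (4x4, takes a point from camera to world coordinates); the wrist camera has in their place "tool_from_camera" (4x4, takes a point from camera to tool coordinates, whose origin is the TCP and whose axes are the flange's). Camera axes: x right, y down, z forward; pixel columns grow to the right and rows downward; lengths in mm; the calibration is good to about 2 mm. A picture is of the moment at which its call begins: read the wrist's pose just before it. There is no depth.
- order.sign_off(): hands the job in, once; it reports no verdict.
The state is a dict: "clock": time; "joints": joint angles; "qd": joint speeds; "effort": joint torques, N m; "eef_pos": TCP position; "eef_rot": TCP orientation; "wrist_force": force on the tool from outside, world axes, zero at the start; "moment": the same for the moment, N m; "finger_gap": finger opening in mm.
Only numpy, scipy, OpenCV 4.12 (cv2) and the standard library are available. Lean on these libraries where they do the work, as an engineer would, in place of code of your own. Each camera call takes 0.05 s, during which the arm holds its last target.

## Working session

There is one attempt and no reset: what is moved stays moved. The work goes in short steps, Python scripts to look and compute and a shell command to move; the robot and the scene stay as the last step left them, time stands still between calls to the robot, and variables do not carry over. Pictures are saved under pics/ and viewed, and the job is handed in when it is done.

```bash
ls; mkdir -p pics; python3 - <<'E'
from cell import monitor, vision, order, manip
import cv2,json
s=monitor.read_state(); print(s); print(manip.grasp_offset)
for n in ("scene","top","wrist"):
    c=vision.camera(n); cv2.imwrite(f"pics/{n}0.png",c["color"]); print(n,{k:(v if not hasattr(v,'tolist') else v.tolist()) for k,v in c.items() if k!="color"})
E
```

```text
pics
{'clock': 0.0, 'joints': array([ 1.22443261e+00,  3.00501722e-01,  1.52163088e+00, -8.36262208e-06,
        1.32070995e+00, -6.66039592e-02]), 'qd': array([ 0.00082066, -0.00151155,  0.00085439,  0.00051299, -0.0001893 ,
        0.00265112]), 'effort': array([ 1.04233102e-03, -5.31808162e+01, -3.52736378e+01,  7.08569144e-02,
        2.43532076e-02, -1.02322247e-04]), 'eef_pos': array([151.77783993, 528.34399534, 204.84847715]), 'eef_rot': array([-3.14034499e+00, -7.51044603e-05,  2.86183492e+00]), 'wrist_force': array([0.06701187, 0.29179387, 0.13047157]), 'moment': array([-0.00989169, -0.00675795, -0.03504101]), 'finger_gap': 93.82099179586672}
18.8
scene {'fx': 374.50158239171424, 'fy': 374.50158239171424, 'cx': 255.53272097619234, 'cy': 192.50656632160474, 'cam_to_world': [[0.7618876766441371, -0.3509830680093887, 0.5443694096369811, 38.97817408841936], [-0.6477091098066965, -0.4124938563701467, 0.6405636014716269, -796.8375438904404], [-0.00027794102855657884, -0.8406305397899849, -0.5416089163974158, 685.2413810036859], [0.0, 0.0, 0.0, 1.0]]}
top {'fx': 467.64391447025196, 'fy': 467.64391447025196, 'cx': 258.7573010590413, 'cy': 188.6513511212004, 'cam_to_world': [[-0.0010331549528081409, -0.9965003390805284, 0.08358233547368316, 485.9429017958176], [-0.9998033953755138, 0.0026844033163834274, 0.019645981126662666, -120.59652408926792], [-0.019801595552825613, -0.08354560545729987, -0.9963071959101447, 1459.1712645403713], [0.0, 0.0, 0.0, 1.0]]}
wrist {'fx': 305.1881762286154, 'fy': 305.1881762286154, 'cx': 253.44142899246827, 'cy': 196.40290312149864, 'tool_from_camera': [[-0.00021242568929260262, -0.9695426207634331, -0.2449225620446163, 71.11182006227232], [0.9999993327804936, -0.000484060213556238, 0.0010488680926578253, 0.5619617360244078], [-0.0011354795870786671, -0.24492217582097792, 0.9695420766925095, -179.24246636047155], [0.0, 0.0, 0.0, 1.0]]}
```

View pics/scene0.png

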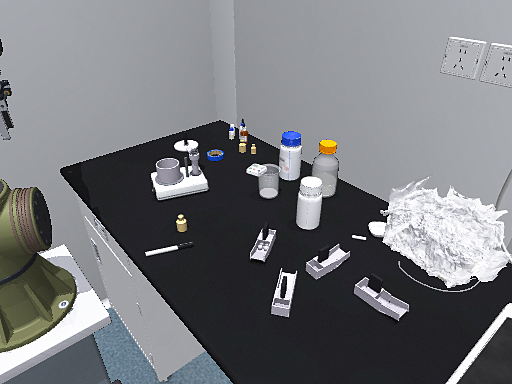

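View pics/top0.png

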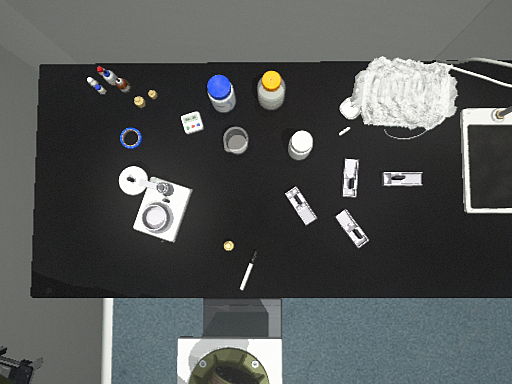

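View pics/wrist0.png

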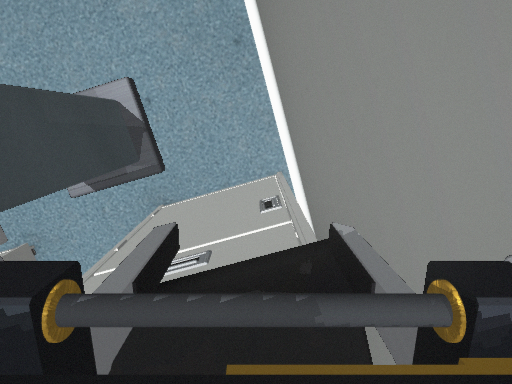

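```bash
python3 - <<'E'
import cv2,numpy as np
t=cv2.imread("pics/top0.png"); s=cv2.imread("pics/scene0.png")
a=cv2.resize(t[150:260,270:440],None,fx=4.5,fy=4.5,interpolation=cv2.INTER_CUBIC); cv2.imwrite("pics/c1.png",a)
a=cv2.resize(t[150:255,105:205],None,fx=5.5,fy=5.5,interpolation=cv2.INTER_CUBIC); cv2.imwrite("pics/c2.png",a)
a=cv2.resize(s[215:325,230:420],None,fx=4,fy=4,interpolation=cv2.INTER_CUBIC); cv2.imwrite("pics/c3.png",a)
a=cv2.resize(s[130:245,130:290],None,fx=5,fy=5,interpolation=cv2.INTER_CUBIC); cv2.imwrite("pics/c4.png",a)
E
```

```text
(no output)
```

View pics/c1.png

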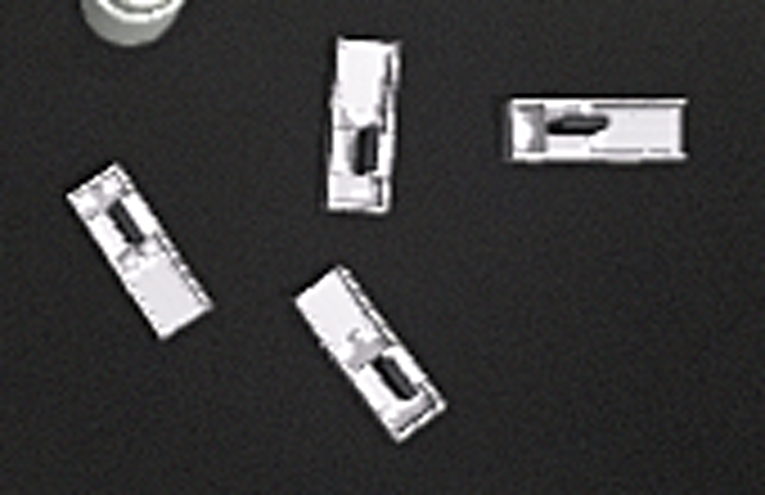

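View pics/c2.png

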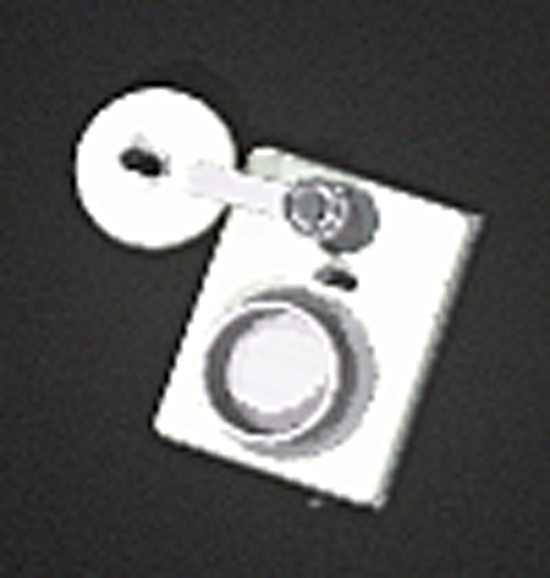

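View pics/c3.png

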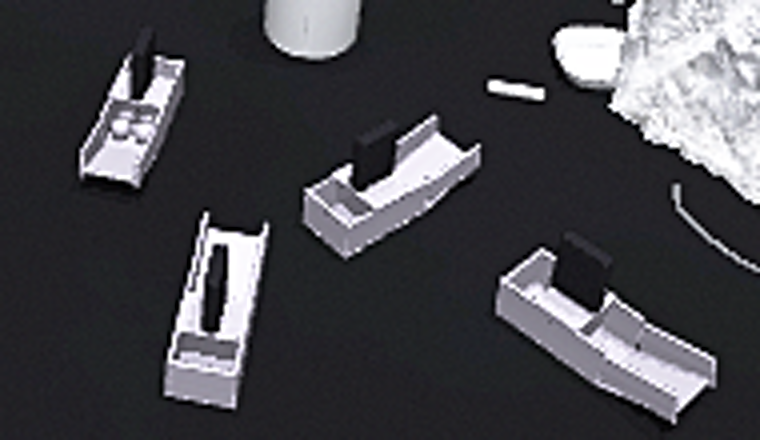

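View pics/c4.png

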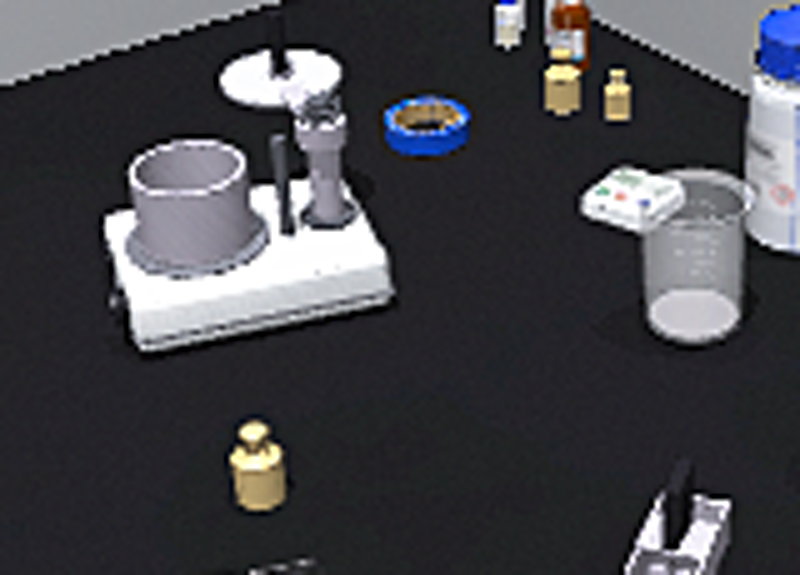

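The four scoops in the top image are at (300,205), (350,178), (352,228) and (403,179). The one at (300,205) has the largest +y, so it is farthest left, and the scene crop shows balls in it, so that is the target. Mill jar at top px (154,217), parked cover at (133,180). Next I'll fit the poses.

```bash
cat > h.py <<'E'
import numpy as np, cv2
from cell import monitor, vision, order, manip
from scipy.optimize import least_squares
from scipy.spatial.transform import Rotation as R
def proj(c,P,T=None):
    T=np.array(c["cam_to_world"]) if T is None else T
    p=(np.atleast_2d(P)-T[:3,3])@T[:3,:3]
    return np.c_[c["fx"]*p[:,0]/p[:,2]+c["cx"], c["fy"]*p[:,1]/p[:,2]+c["cy"]]
def back(c,uv,z,T=None):
    T=np.array(c["cam_to_world"]) if T is None else T
    d=T[:3,:3]@np.array([(uv[0]-c["cx"])/c["fx"],(uv[1]-c["cy"])/c["fy"],1.])
    return T[:3,3]+d*(z-T[2,3])/d[2]
def uncrop(p,s,o): return [(p[0]+.5)/s-.5+o[0],(p[1]+.5)/s-.5+o[1]]
def toolT(s):
    T=np.eye(4);T[:3,:3]=R.from_euler('xyz',s["eef_rot"]).as_matrix();T[:3,3]=s["eef_pos"];return T
def wristT(s,c): return toolT(s)@np.array(c["tool_from_camera"])
def fit2(c_list,obs,x0):
    # obs: (cam,[u,v],[x,y,z] local) ; pose x,y,yaw
    def f(q):
        r=[]
        for c,uv,l,T in obs:
            ca,sa=np.cos(q[2]),np.sin(q[2])
            P=[q[0]+ca*l[0]-sa*l[1],q[1]+sa*l[0]+ca*l[1],l[2]]
            r+=list((proj(c,P,T)[0]-uv))
        return np.array(r)
    s=least_squares(f,x0,loss='soft_l1'); return s.x,f(s.x).reshape(-1,2)
E
python3 - <<'E'
from h import *
t=vision.camera("top"); s=vision.camera("scene")
u=lambda p:uncrop(p,4.5,(270,150)); m=lambda p:uncrop(p,5.5,(105,150))
for n,p,z in (("lipL",(213,305),28),("lipR",(165,340),28),("backa",(67,197),28),("backb",(117,163),28),("fin",(125,222),72)): print(n,back(t,u(p),z).round(1))
for n,p,z in (("jar",(272,370),101),("plate",(157,167),113),("pivot",(318,207),134),("BR",(478,217),45),("FL",(160,430),45),("FR",(375,505),45),("BL",(250,150),45)): print(n,back(t,m(p),z).round(1))
m2=lambda p:uncrop(p,5,(130,130)); u2=lambda p:uncrop(p,4,(230,215))
for n,p,z in (("jar s",(189,168),101),("plate s",(280,77),113),): print(n,back(s,m2(p),z).round(1))
print("scoop scene backbR",back(s,u2((185,65)),28).round(1),"fin top",back(s,u2((147,31)),72).round(1))
E
```

```text
lipL [ 517.6 -269.7   28. ]
lipR [ 494. -237.   28.]
backa [ 591.2 -171.3   28. ]
backb [ 614.4 -205.5   28. ]
fin [ 571.4 -207.9   72. ]
jar [518.2 211.4 101. ]
plate [625.3 271.5 113. ]
pivot [601.9 180.8 134. ]
BR [603.9 112.   45. ]
FL [486.6 286.5  45. ]
FR [445.5 167.   45. ]
BL [641.6 239.5  45. ]
jar s [521.  216.6 101. ]
plate s [626.6 274.  113. ]
scoop scene backbR [ 614.6 -207.3   28. ] fin top [ 581.5 -203.5   72. ]
```

```bash
python3 -m jog '[[-1.7,-1.65,0,0,0,0.15,60],[-3.2,-3.6,0,0,0,0.15,60]]'; python3 - <<'E'
from h import *
t=vision.camera("top")
for n,p,z in (("jar_plain top",(301,138),147),("jar base",(300,152),10),("weight",(229,245),30),("beaker",(235,140),50)): print(n,back(t,p,z).round(0))
s=monitor.read_state(); print(s["eef_pos"],s["eef_rot"],s["wrist_force"])
Rm=R.from_euler('xyz',s["eef_rot"]).as_matrix()
print((Rm.T@(np.array([571,-209,205])-s["eef_pos"])/10).round(2))
E
```

```text
clock: 0.45
eef_pos: [177.7, 462.3, 204.8]
eef_rot: [-3.141, 0.0, 2.558]
wrist_force: [0.8, -1.1, 0.7]
finger_gap: 81.0
jar_plain top [ 740. -215.  147.]
jar base [ 722. -221.   10.]
weight [434.  -2.  30.]
beaker [753. -20.  50.]
[178.68963136 456.03057174 204.20022436] [-3.13803551e+00  1.55725434e-03  2.54608394e+00] [ 0.95194862 -1.24505887  1.38595237]
[-69.78 -33.05   0.15]
```

```bash
python3 -m jog '[[-4.1,-1.94,0,0,0,0,60],[-4.1,-1.94,0,0,0,0,60],[-4.1,-1.94,0,0,0,0,60],[-4.1,-1.94,0,0,0,0,60],[-4.1,-1.94,0,0,0,0,60],[-4.1,-1.94,0,0,0,0,60],[-4.1,-1.94,0,0,0,0,60],[-4.1,-1.94,0,0,0,0,60]]'; python3 -m jog '[[-4.1,-1.94,0,0,0,0,60],[-4.1,-1.94,0,0,0,0,60],[-4.1,-1.94,0,0,0,0,60],[-4.1,-1.94,0,0,0,0,60],[-4.1,-1.94,0,0,0,0,60],[-4.1,-1.94,0,0,0,0,60],[-2.5,-1.1,0,0,0,0,60],[0,0,0,0,0,0.15,60]]'; python3 -m jog '[[0,0,0,0,0,0.15,60],[0,0,0,0,0,0.15,60],[0,0,0,0,0,0.15,60],[0,0,0,0,0,0.15,60],[0,0,0,0,0,0.15,60],[0,0,0,0,0,0.15,60],[0,0,0,0,0,0.15,60],[0,0,0,0,0,0.15,60]]'; python3 -m jog '[[0,0,0,0,0,0.15,60],[0,0,0,0,0,0.15,60],[0,0,0,0,0,0.15,60],[0,0,0,0,0,0.15,60]]';python3 - <<'E'
from h import *
s=monitor.read_state();w=vision.camera("wrist");cv2.imwrite("pics/w1.png",w["color"])
print(s["eef_pos"],s["eef_rot"],s["joints"])
E
```

```text
clock: 1.3
eef_pos: [367.7, 150.7, 205.7]
eef_rot: [3.141, 0.0, 2.562]
wrist_force: [1.1, 0.5, -0.2]
finger_gap: 56.6
clock: 2.1
eef_pos: [524.9, -105.3, 204.7]
eef_rot: [-3.141, -0.001, 2.41]
wrist_force: [-0.8, -0.4, 0.1]
finger_gap: 56.5
clock: 2.9
eef_pos: [524.0, -102.6, 205.4]
eef_rot: [-3.141, 0.0, 1.206]
wrist_force: [0.1, 0.2, -0.6]
finger_gap: 56.5
clock: 3.3
eef_pos: [524.0, -102.6, 205.4]
eef_rot: [-3.141, 0.0, 0.606]
wrist_force: [0.1, 0.2, 0.5]
finger_gap: 56.2
[ 523.97896346 -102.60149065  205.35705903] [-3.14145897e+00  1.34944290e-04  6.05712938e-01] [-2.61959391e-01  2.64311326e-01  1.56674027e+00 -1.70707815e-05
  1.31073030e+00  7.03128398e-01]
```

View pics/w1.png

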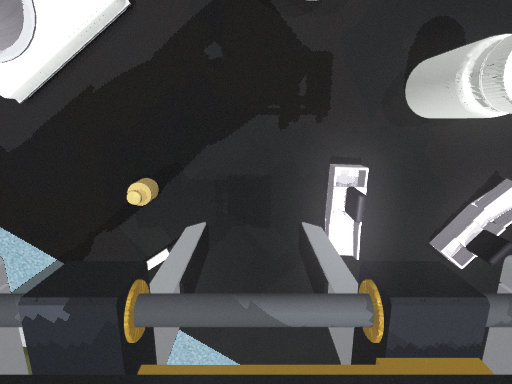

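```bash
python3 - <<'E'
from h import *
s=monitor.read_state();w=vision.camera("wrist")
cv2.imwrite("pics/w2c.png",cv2.resize(w["color"][150:270,300:400],None,fx=5,fy=5,interpolation=cv2.INTER_CUBIC))
t=vision.camera("top");cv2.imwrite("pics/t2c.png",t["color"])
E
```

```text
(no output)
```

View pics/w2c.png

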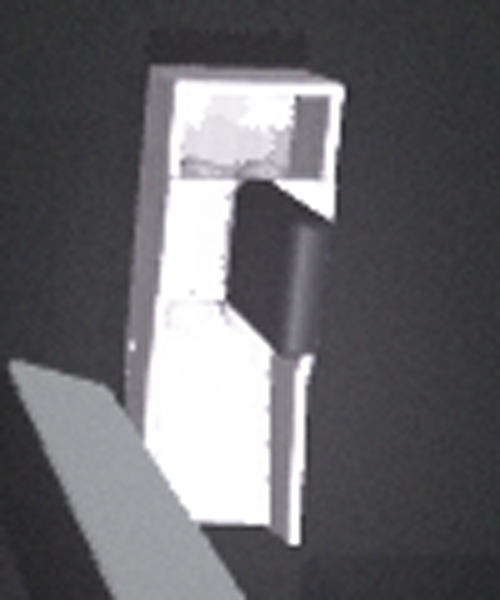

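```bash
python3 - <<'E'
from h import *
s=monitor.read_state();w=vision.camera("wrist");T=wristT(s,w)
u=lambda p:uncrop(p,5,(300,150))
for n,p,z in (("backL",(173,83),28),("backR",(345,88),28),("lipR",(297,545),28),("fin",(308,290),72),("finb",(322,222),72),("finf",(300,356),72)): print(n,back(w,u(p),z,T).round(1))
E
```

```text
backL [ 592.9 -169.1   28. ]
backR [ 615.3 -202.9   28. ]
lipR [ 519.  -269.2   28. ]
fin [ 573.5 -207.2   72. ]
finb [ 586.7 -200.    72. ]
finf [ 561.2 -215.4   72. ]
```

```bash
python3 -m jog '[[-0.4,2.28,0,0,0,0,60],[-0.4,2.28,0,0,0,0,60],[-0.4,2.28,0,0,0,0,60],[-0.4,2.28,0,0,0,0.013,60],[-0.4,2.28,0,0,0,0,60],[0,0,3,0,0,0,60],[0,0,4,0,0,0,60],[0,0,3,0,0,0,60]]'; python3 -m jog '[[0,0,0,0,0,0,60],[0,0,0,0,0,0,60]]';python3 - <<'E'
from h import *
s=monitor.read_state();w=vision.camera("wrist");cv2.imwrite("pics/w3.png",w["color"])
print(s["eef_pos"],s["eef_rot"],s["joints"])
E
```

```text
clock: 4.3
eef_pos: [572.2, -207.5, 103.2]
eef_rot: [-3.14, 0.001, 0.603]
wrist_force: [1.4, 0.2, 0.2]
finger_gap: 56.1
clock: 4.5
eef_pos: [573.2, -207.6, 106.4]
eef_rot: [3.141, -0.0, 0.601]
wrist_force: [-0.3, -0.2, 0.4]
finger_gap: 56.2
[ 573.17783341 -207.64030147  106.36952485] [ 3.14132979e+00 -1.54402945e-04  6.01060162e-01] [-4.07624683e-01  5.23391108e-01  1.44657612e+00 -1.02623512e-05
  1.17132071e+00  5.62115492e-01]
```

View pics/w3.png

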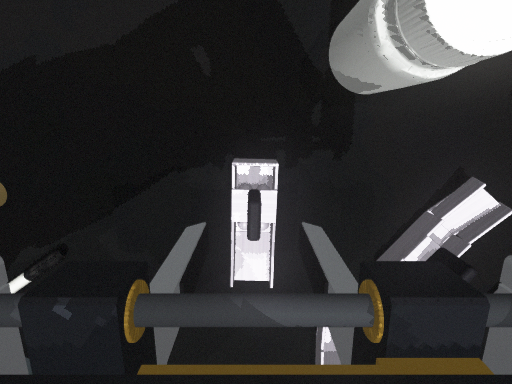

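The fin is centred at px (254,215), between the fingers and aligned with the tool. I'll descend and grip.

```bash
python3 -m jog '[[0,0,2.5,0,0,0.005,60],[0,0,2.5,0,0,0,60],[0,0,1.5,0,0,0,60],[0,0,1,0,0,0,60],[0,0,0,0,0,0,60]]'; python3 -m jog '[[0,0,0,0,0,0,0],[0,0,0,0,0,0,0],[0,0,0,0,0,0,0],[0,0,0,0,0,0,0],[0,0,0,0,0,0,0],[0,0,0,0,0,0,0]]' 30
```

```text
clock: 5.05
eef_pos: [572.9, -207.5, 30.3]
eef_rot: [-3.141, 0.0, 0.594]
wrist_force: [-0.5, -0.5, 0.9]
finger_gap: 56.4
clock: 5.65
eef_pos: [572.9, -207.5, 30.5]
eef_rot: [3.142, -0.0, 0.594]
wrist_force: [-0.5, -0.1, -0.4]
finger_gap: 11.7
```

```bash
python3 -m jog '[[0,0,0,0,0,0,0],[0,0,0,0,0,0,0],[0,0,-0.3,0,0,0,0],[0,0,-0.8,0,0,0,0],[0,0,-1,0,0,0,0],[0,0,-1,0,0,0,0],[0,0,-1,0,0,0,0],[0,0,0,0,0,0,0]]' 45; python3 - <<'E'
from h import *
s=monitor.read_state();w=vision.camera("wrist");cv2.imwrite("pics/w4.png",w["color"])
c=vision.camera("scene");cv2.imwrite("pics/s4.png",cv2.resize(c["color"][120:320,150:400],None,fx=3,fy=3,interpolation=cv2.INTER_CUBIC))
print(s["eef_pos"],s["eef_rot"],s["finger_gap"],s["wrist_force"])
E
```

```text
clock: 6.45
eef_pos: [573.6, -207.9, 73.5]
eef_rot: [3.139, -0.002, 0.594]
wrist_force: [-0.4, -0.3, -2.4]
finger_gap: 9.7
[ 573.63785993 -207.85844374   73.49556424] [ 3.13913446e+00 -1.54439100e-03  5.93826356e-01] 9.712684185910916 [-0.39332674 -0.2863933  -2.39777112]
```

View pics/w4.png

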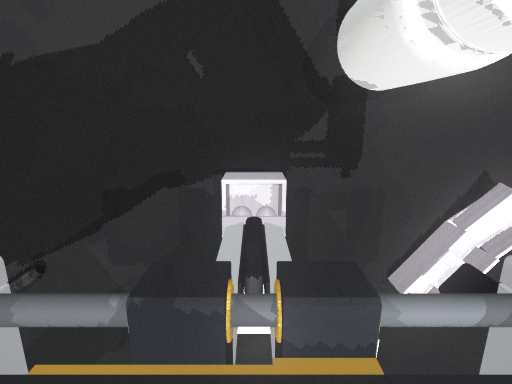

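View pics/s4.png

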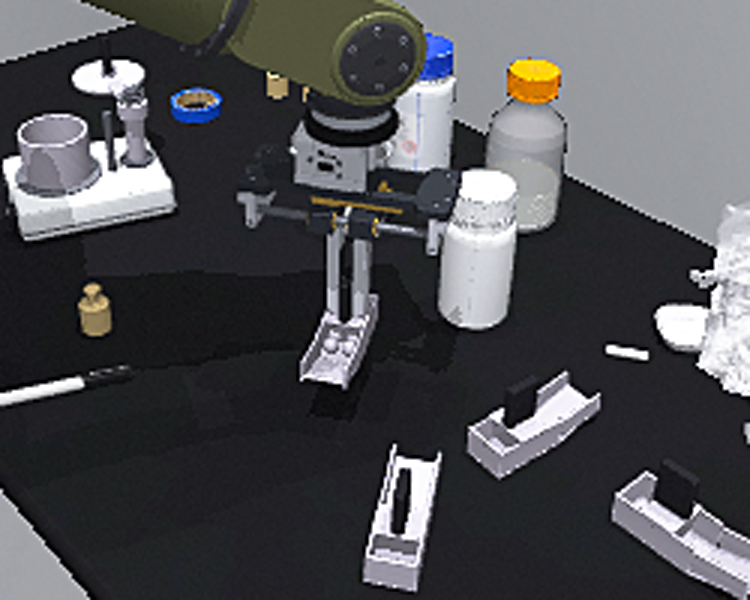

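```bash
cat > log.py <<'E'
from h import *
import json
s=monitor.read_state()
open("log.jsonl","a").write(json.dumps({k:np.asarray(s[k]).tolist() for k in("joints","eef_pos","eef_rot")})+"\n")
print(s["eef_pos"].round(1),s["eef_rot"].round(3),s["joints"].round(3),s["wrist_force"].round(1),s["finger_gap"].round(1),s["clock"])
E
python3 log.py
python3 -m jog '[[0,0,-1.5,0,0,0,0],[0,0,-2.5,0,0,0,0],[0,0,-2.5,0,0,0,0],[0,0,-2.5,0,0,0,0],[0,0,-2.5,0,0,0,0],[0,0,-1.5,0,0,0,0],[0,0,0,0.05,0,0,0],[0,0,0,0.05,0,0,0]]';python3 -m jog '[[0,0,0,0,0,0,0]]'; python3 log.py;python3 -m jog '[[0,0,0,-0.05,0,0,0],[0,0,0,-0.05,-0.05,0,0],[0,0,0,0,-0.05,0,0],[0,0,0,0,0,0,0]]'; python3 log.py
```

```text
clock: 7.35
eef_pos: [572.9, -207.3, 203.1]
eef_rot: [-3.041, -0.001, 0.594]
wrist_force: [0.1, -0.2, -1.0]
finger_gap: 9.8
clock: 7.45
eef_pos: [572.9, -208.1, 201.7]
eef_rot: [-3.041, 0.0, 0.593]
wrist_force: [0.1, -0.6, -2.7]
finger_gap: 9.9
clock: 7.85
eef_pos: [573.2, -206.6, 201.7]
eef_rot: [3.141, 0.101, 0.596]
wrist_force: [-0.6, 0.7, -2.5]
finger_gap: 9.6Traceback (most recent call last):
  File "log.py", line 5, in <module>
    print(s["eef_pos"].round(1),s["eef_rot"].round(3),s["joints"].round(3),s["wrist_force"].round(1),s["finger_gap"].round(1),s["clock"])
                                                                                                     ^^^^^^^^^^^^^^^^^^^^^
AttributeError: 'float' object has no attribute 'round'
Traceback (most recent call last):
  File "log.py", line 5, in <module>
    print(s["eef_pos"].round(1),s["eef_rot"].round(3),s["joints"].round(3),s["wrist_force"].round(1),s["finger_gap"].round(1),s["clock"])
                                                                                                     ^^^^^^^^^^^^^^^^^^^^^
AttributeError: 'float' object has no attribute 'round'
Traceback (most recent call last):
  File "log.py", line 5, in <module>
    print(s["eef_pos"].round(1),s["eef_rot"].round(3),s["joints"].round(3),s["wrist_force"].round(1),s["finger_gap"].round(1),s["clock"])
                                                                                                     ^^^^^^^^^^^^^^^^^^^^^
AttributeError: 'float' object has no attribute 'round'
```

```bash
sed -i 's/s\["finger_gap"\].round(1)/round(s["finger_gap"],1)/' log.py; cat > kin.py <<'E'
from h import *
import json
def fk(q,p,s4,s6):
    a1,h,l2,l3,e,L=p
    A=lambda ax,t:R.from_euler(ax,t).as_matrix()
    z1=A('z',q[0]); 
    sh=np.array([a1,0,h])
    up=A('y',q[1])@[0,0,l2]
    F=A('y',q[1]+q[2])
    fo=F@[e,0,l3]
    W=z1@F@A('z',s4*q[3])@A('y',q[4])@A('z',s6*q[5])
    pos=z1@(sh+up+fo)+W@[0,0,L]
    return pos,W
E
cat > fit.py <<'E'
from kin import *
D=[json.loads(l) for l in open("log.jsonl")]
D+=[dict(joints=[1.22443261,.300501722,1.52163088,0,1.32070995,-.0666039592],eef_pos=[151.778,528.344,204.848],eef_rot=[-3.14034,0,2.86183]),
dict(joints=[-.261959391,.264311326,1.56674027,0,1.3107303,.703128398],eef_pos=[523.979,-102.601,205.357],eef_rot=[-3.141459,0,.605713]),
dict(joints=[-.407624683,.523391108,1.44657612,0,1.17132071,.562115492],eef_pos=[573.178,-207.64,106.3695],eef_rot=[3.14133,0,.60106])]
for s4 in(1,-1):
  for s6 in (1,-1):
    def f(p):
        r=[]
        for d in D:
            po,W=fk(d["joints"],p[:6],s4,s6); M=R.from_euler('xyz',d["eef_rot"]).as_matrix()
            C=R.from_euler('z',p[6]).as_matrix()
            r+=list(po-d["eef_pos"])+list(300*(W@C-M).ravel())
        return np.array(r+list((p[:6]-[100,400,450,450,0,250])*1e-2))
    best=min((least_squares(f,[100,400,450,450,0,250,g]) for g in(0,1.57,3.1,-1.57)),key=lambda b:b.cost)
    print(s4,s6,best.cost,best.x.round(3))
E
python3 fit.py
```

```text
1 1 3961.491778082411 [  1.605 102.593 399.392 443.171   4.787 165.127   1.571]
1 -1 131010.79811635587 [  1.606 102.592 399.392 443.17    4.786 165.126   2.583]
-1 1 7574.1075065869645 [   5.385 -210.756  334.43   431.914  -90.826 -112.943    1.569]
-1 -1 133768.77126375661 [   5.385 -210.756  334.43   431.913  -90.826 -112.943    2.58 ]
```

```bash
cat >> fit.py <<'E'
s4,s6=1,1
best=least_squares(f if False else f,[0,100,400,440,5,165,1.571]) if 0 else None
for s4 in (1,-1):
  s6=1
  def g(p):
    r=[]
    for d in D:
        po,W=fk(d["joints"],p[:6],s4,s6)
        r+=list(po-d["eef_pos"])
    return np.array(r+list((p[:6]-[0,100,400,440,0,165])*1e-3))
  b=least_squares(g,[0,100,400,440,5,165]);print(s4,b.x,b.cost)
  for d in D:
    po,W=fk(d["joints"],b.x,s4,s6);M=R.from_euler('xyz',d["eef_rot"]).as_matrix()
    print((po-d["eef_pos"]).round(1),np.round(d["joints"],3),(W@R.from_euler('z',1.571).as_matrix()-M).round(2).ravel(), np.round(d["eef_rot"],3))
E
python3 fit.py
```

```text
1 1 3961.491778082411 [  1.605 102.593 399.392 443.171   4.787 165.127   1.571]
1 -1 131010.79811635587 [  1.606 102.592 399.392 443.17    4.786 165.126   2.583]
-1 1 7574.1075065869645 [   5.385 -210.756  334.43   431.914  -90.826 -112.943    1.569]
-1 -1 133768.77126375661 [   5.385 -210.756  334.43   431.913  -90.826 -112.943    2.58 ]
1 [  1.48063204  97.38131775 398.59335564 442.9947407    2.95828987
 160.9852391 ] 3955.9917624573163
[-13.8 -33.9   0.1] [-0.408  0.564  1.473 -0.     1.105  0.569] [ 0. -0. -0. -0. -0. -0.  0. -0.  0.] [ 3.141 -0.     0.594]
[-16.2 -39.1   0.8] [-0.432  0.488  1.273  0.053  1.467  0.538] [ 0. -0.  0. -0. -0. -0. -0.  0. -0.] [-3.041  0.     0.593]
[-10.9 -25.3   0.6] [-0.369  0.474  1.294 -0.084  1.431  0.619] [ 0. -0. -0. -0. -0. -0.  0.  0.  0.] [3.141 0.101 0.596]
[ 34.1 -13.3  -0.8] [ 1.224  0.301  1.522  0.     1.321 -0.067] [ 0.  0. -0.  0. -0.  0.  0.  0. -0.] [-3.14   0.     2.862]
[ -9.3 -35.4  -1.1] [-0.262  0.264  1.567  0.     1.311  0.703] [ 0. -0. -0. -0. -0. -0. -0. -0.  0.] [-3.141  0.     0.606]
[-15.2 -33.3   0.4] [-0.408  0.523 
[... 275 characters left out ...]
. -0.  0.  0. -0.  0.] [ 3.141 -0.     0.594]
[-13.1 -42.7   2.8] [-0.432  0.488  1.273  0.053  1.467  0.538] [-0.01  0.01 -0.04  0.01  0.   -0.09 -0.09  0.05 -0.  ] [-3.041  0.     0.593]
[-12.2 -21.4   2.1] [-0.369  0.474  1.294 -0.084  1.431  0.619] [ 0.02 -0.02  0.06 -0.02 -0.01  0.16  0.13 -0.1   0.  ] [3.141 0.101 0.596]
[ 33.3 -15.4  -2.7] [ 1.224  0.301  1.522  0.     1.321 -0.067] [ 0.  0. -0.  0. -0.  0.  0.  0. -0.] [-3.14   0.     2.862]
[ -8.7 -35.6  -3.8] [-0.262  0.264  1.567  0.     1.311  0.703] [ 0. -0. -0. -0. -0. -0. -0. -0.  0.] [-3.141  0.     0.606]
[-17.  -32.5   1.3] [-0.408  0.523  1.447  0.     1.171  0.562] [ 0. -0.  0. -0. -0.  0.  0. -0.  0.] [3.141 0.    0.601]
```

```bash
cat > kin.py <<'E'
from h import *
import json
A=lambda ax,t:R.from_euler(ax,t).as_matrix()
LO=np.array([-3.03,-.79,.23,-1.04,0,-2.55]);HI=np.array([3.03,2.21,2.52,4.18,3.07,2.55])
def fk(q,p):
    a1,h,l2,l3,e,L,b=p
    F=A('y',q[1]+q[2]); z1=A('z',q[0])
    W=z1@F@A('z',q[3])@A('y',q[4])@A('z',q[5])@A('z',np.pi/2)
    return z1@(np.array([a1,b,h])+A('y',q[1])@[0,0,l2]+F@[e,0,l3])+W@[0,0,L],W
def fitp():
    D=[json.loads(l) for l in open("log.jsonl")]
    D+=[dict(joints=[1.22443261,.300501722,1.52163088,0,1.32070995,-.0666039592],eef_pos=[151.778,528.344,204.848]),
dict(joints=[-.261959391,.264311326,1.56674027,0,1.3107303,.703128398],eef_pos=[523.979,-102.601,205.357]),
dict(joints=[-.407624683,.523391108,1.44657612,0,1.17132071,.562115492],eef_pos=[573.178,-207.64,106.3695])]
    g=lambda p:np.concatenate([fk(d["joints"],p)[0]-d["eef_pos"] for d in D]+[(p-[0,200,400,400,0,250,0])*1e-3])
    b=least_squares(g,[0,100,400,440,5,165,0]);return b
def ik(pos,W,p,q0):
    f=lambda q:np.concatenate([(lambda P,M:np.r_[P-pos,300*(M-W).ravel()])(*fk(q,p))])
    s=least_squares(f,np.clip(q0,LO+1e-3,HI-1e-3),bounds=(LO,HI));return s.x,np.sqrt(2*s.cost)
def scoopR(al,th): return A('z',al)@A('x',np.pi)@A('y',th)
LIP=np.array([-79,0,12.5])
E
python3 - <<'E'
from kin import *
b=fitp();print(b.x.round(1),b.cost);p=b.x
q0=json.loads(open("log.jsonl").readlines()[-1])["joints"]
jar=np.array([518.5,212.5,110])
for al in (.15,.388,.8,1.2,1.4,1.7):
    d=np.array([np.cos(al),np.sin(al),0]);q=np.array(q0)
    for th in (0,.26,.5,.75,1.05,1.2):
        W=scoopR(al,th);pos=jar+10*d-W@LIP
        q,e=ik(pos,W,p,q);print(al,th,pos.round(0),q.round(2),round(e,1))
E
```

```text
[  0.  221.2 424.2 447.5  40.9 270.6  36.6] 0.003371117335580659
0.15 0 [607. 226. 122.] [ 0.3   0.59  1.31 -0.    1.25  1.72] 0.0
0.15 0.26 [601. 225. 142.] [ 0.32  0.42  1.53 -0.05  0.93  1.77] 0.0
0.15 0.5 [591. 223. 159.] [ 0.34  0.29  1.74 -0.16  0.63  1.87] 0.0
0.15 0.75 [577. 221. 173.] [ 0.37  0.18  1.93 -0.49  0.32  2.21] 0.0
0.15 1.05 [557. 218. 185.] [ 0.31  0.05  2.08 -0.9   0.08  2.55] 60.7
0.15 1.2 [545. 217. 188.] [ 0.27 -0.03  2.14 -0.93  0.    2.55] 103.4
0.388 0 [601. 246. 122.] [ 0.33  0.59  1.3  -0.    1.25  1.52] 0.0
0.388 0.26 [595. 244. 142.] [0.33 0.42 1.53 0.02 0.93 1.5 ] 0.0
0.388 0.5 [586. 240. 159.] [0.32 0.28 1.74 0.06 0.62 1.46] 0.0
0.388 0.75 [573. 235. 173.] [0.31 0.17 1.95 0.21 0.28 1.31] 0.0
0.388 1.05 [554. 227. 185.] [ 0.29  0.12  2.16  2.71  0.21 -1.2 ] 0.0
0.388 1.2 [543. 223. 188.] [ 0.28  0.14  2.25  2.91  0.46 -1.4 ] 0.0
0.8 0 [581. 276. 122.] [ 0.39  0.58  1.32 -0.    1.24  1.16] 0.0
0.8 0.26 [576. 272. 142.] [0.33 0.42 1.54 0.14 0.96 1.04] 0.0
0.8 0.5 [570. 265. 159.] [0.27 0.29 1.73 0.38 0.72 0.81] 0.0
0.8 0.75 [560. 255. 173.] [0.2  0.2  1
[... 637 characters left out ...]
2.] [0.34 0.41 1.55 0.26 1.07 0.4 ] 0.0
1.4 0.5 [531. 285. 159.] [0.23 0.34 1.66 0.55 1.   0.13] 0.0
1.4 0.75 [529. 271. 173.] [ 0.1   0.32  1.76  0.87  1.03 -0.18] 0.0
1.4 1.05 [525. 250. 185.] [-0.04  0.36  1.85  1.2   1.17 -0.53] 0.0
1.4 1.2 [523. 239. 188.] [-0.1   0.41  1.88  1.33  1.28 -0.67] 0.0
1.7 0 [507. 301. 122.] [ 0.47  0.46  1.5  -0.    1.18  0.34] 0.0
1.7 0.26 [508. 295. 142.] [0.35 0.4  1.56 0.28 1.14 0.11] 0.0
1.7 0.5 [509. 285. 159.] [ 0.22  0.37  1.62  0.55  1.16 -0.13] 0.0
1.7 0.75 [511. 271. 173.] [ 0.1   0.39  1.66  0.8   1.25 -0.36] 0.0
1.7 1.05 [514. 251. 185.] [-0.03  0.47  1.68  1.05  1.41 -0.58] 0.0
1.7 1.2 [515. 239. 188.] [-0.09  0.53  1.69  1.15  1.51 -0.67] 0.0
```

```bash
python3 log.py; python3 - <<'E'
from kin import *
s=monitor.read_state();W=R.from_euler('xyz',s["eef_rot"]).as_matrix()
print((W.T@(np.array([538,299.4,203])-s["eef_pos"])/10).round(2))
E
```

```text
[ 573.2 -206.6  201.7] [3.141 0.101 0.596] [-0.369  0.474  1.294 -0.084  1.431  0.619] [-0.6  0.7 -2.5] 9.6 7.85
[ 25.37 -43.84  -2.74]
```

```bash
python3 -m jog '[[0.4,-0.68,-0.04,0,0,0,0],[0.8,-1.37,-0.09,0,0,0,0],[1.2,-2.05,-0.13,0,0,0,0],[1.6,-2.74,-0.17,0,0,0,0],[1.6,-2.74,-0.17,0,0,0,0],[1.6,-2.74,-0.17,0,0,0,0],[1.6,-2.74,-0.17,0,0,0,0],[1.6,-2.74,-0.17,0,0,0,0]]'; python3 -m jog '[[1.6,-2.74,-0.17,0,0,0,0],[1.6,-2.74,-0.17,0,0,0,0],[1.6,-2.74,-0.17,0,0,0,0],[1.6,-2.74,-0.17,0,0,0,0],[1.6,-2.74,-0.17,0,0,0,0],[1.6,-2.74,-0.17,0,0,0,0],[1.6,-2.74,-0.17,0,0,0,0],[1.6,-2.74,-0.17,0,0,0,0]]'; python3 -m jog '[[1.6,-2.74,-0.17,0,0,0,0],[1.2,-2.05,-0.13,0,0,0,0],[0.8,-1.37,-0.09,0,0,0,0],[0.4,-0.68,-0.04,0,0,0,0],[0,0,0,0,0.05,0,0],[0,0,0,0,0.05,0,0],[0,0,0,0,0,-0.05,0],[0,0,0,0,0,-0.1,0]]'; python3 -m jog '[[0,0,0,0,0,-0.1,0],[0,0,0,0,0,-0.1,0],[0,0,0,0,0,-0.1,0],[0,0,0,0,0,-0.1,0],[0,0,0,0,0,-0.1,0],[0,0,0,0,0,-0.1,0],[0,0,0,0,0,0,0]]'; python3 log.py;  python3 - <<'E'
from h import *
c=vision.camera("scene");cv2.imwrite("pics/s5.png",cv2.resize(c["color"][80:230,110:310],None,fx=4,fy=4,interpolation=cv2.INTER_CUBIC))
c=vision.camera("wrist");cv2.imwrite("pics/w5.png",c["color"])
E
```

```text
clock: 8.65
eef_pos: [559.0, 0.6, 202.3]
eef_rot: [-3.141, 0.099, 0.595]
wrist_force: [1.1, -0.1, -1.8]
finger_gap: 9.8
clock: 9.45
eef_pos: [542.5, 254.1, 203.1]
eef_rot: [-3.141, 0.099, 0.595]
wrist_force: [0.8, 0.2, -1.9]
finger_gap: 10.1
clock: 10.25
eef_pos: [538.3, 330.6, 203.6]
eef_rot: [3.141, -0.001, 0.746]
wrist_force: [-0.3, -0.5, -1.7]
finger_gap: 10.0
clock: 10.95
eef_pos: [538.4, 330.8, 203.3]
eef_rot: [3.142, -0.0, 1.346]
wrist_force: [0.5, 0.2, -2.0]
finger_gap: 9.8
[538.4 330.8 203.3] [ 3.142 -0.     1.346] [0.493 0.487 1.268 0.    1.386 0.718] [ 0.5  0.2 -2. ] 9.8 10.95
```

View pics/s5.png

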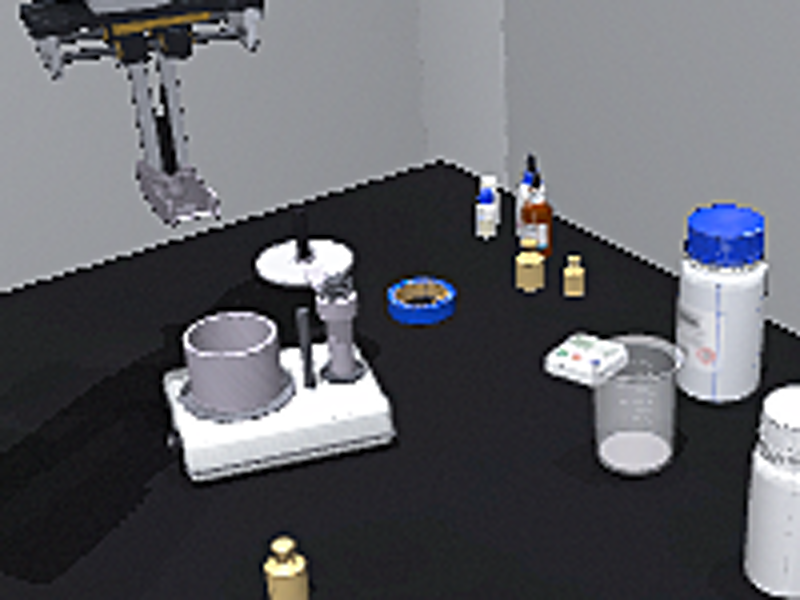

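View pics/w5.png

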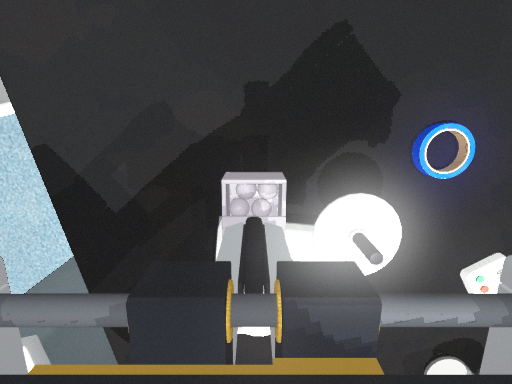

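```bash
python3 -m jog '[[0,0,0,0,0.04,0,0],[0,0,0,0,0.04,0,0],[0,0,0,0,0.04,0,0],[0,0,0,0,0.04,0,0],[0,0,0,0,0.03,0,0],[0,0,0,0,0.03,0,0],[0,0,0,0,0,0,0]]'; python3 log.py; python3 - <<'E'
from kin import *
t=vision.camera("wrist");s=monitor.read_state();W=R.from_euler('xyz',s["eef_rot"]).as_matrix()
lip=s["eef_pos"]+W@LIP; print("lip now",lip)
print((W.T@(np.array([520.7,222.3,114])-lip)/10).round(2))
E
```

```text
clock: 11.75
eef_pos: [538.4, 330.9, 203.1]
eef_rot: [-3.141, -0.221, 1.344]
wrist_force: [0.2, -0.2, -1.2]
finger_gap: 9.7
[538.4 330.9 203.1] [-3.141 -0.221  1.344] [0.418 0.4   1.407 0.189 1.206 0.589] [ 0.2 -0.2 -1.2] 9.7 11.75
lip now [521.67923915 258.54737355 173.77294293]
[-4.77  0.72  5.06]
```

```bash
python3 -m jog '[[-0.6,0.09,0.63,0,0,0,0],[-0.6,0.09,0.63,0,0,0,0],[-0.6,0.09,0.63,0,0,0,0],[-0.6,0.09,0.63,0,0,0,0],[-0.6,0.09,0.63,0,0,0,0],[-0.6,0.09,0.63,0,0,0,0],[-0.6,0.09,0.63,0,0,0,0],[-0.6,0.09,0.63,0,0,0,0]]'; python3 -m jog '[[0,0,0,0,0,0,0],[0,0,0,0,0,0,0]]'; python3 log.py; python3 - <<'E'
from kin import *
c=vision.camera("scene");cv2.imwrite("pics/s6.png",cv2.resize(c["color"][100:220,120:270],None,fx=5,fy=5,interpolation=cv2.INTER_CUBIC))
t=vision.camera("top");cv2.imwrite("pics/t6.png",cv2.resize(t["color"][150:255,105:205],None,fx=5.5,fy=5.5,interpolation=cv2.INTER_CUBIC))
s=monitor.read_state();W=R.from_euler('xyz',s["eef_rot"]).as_matrix()
lip=s["eef_pos"]+W@LIP; print("lip now",lip, proj(c,lip),proj(t,lip))
E
```

```text
clock: 12.6
eef_pos: [537.4, 294.4, 142.9]
eef_rot: [3.142, -0.22, 1.345]
wrist_force: [-1.0, -0.3, -2.6]
finger_gap: 9.9
clock: 12.8
eef_pos: [537.5, 294.8, 143.6]
eef_rot: [3.142, -0.22, 1.345]
wrist_force: [0.5, -0.3, -1.3]
finger_gap: 9.7
[537.5 294.8 143.6] [ 3.142 -0.22   1.345] [0.361 0.419 1.525 0.207 1.084 0.5  ] [ 0.5 -0.3 -1.3] 9.7 12.8
lip now [520.96536512 222.56169461 114.45296777] [[165.95443094 158.91247213]] [[149.07399725 215.80940126]]
```

View pics/s6.png

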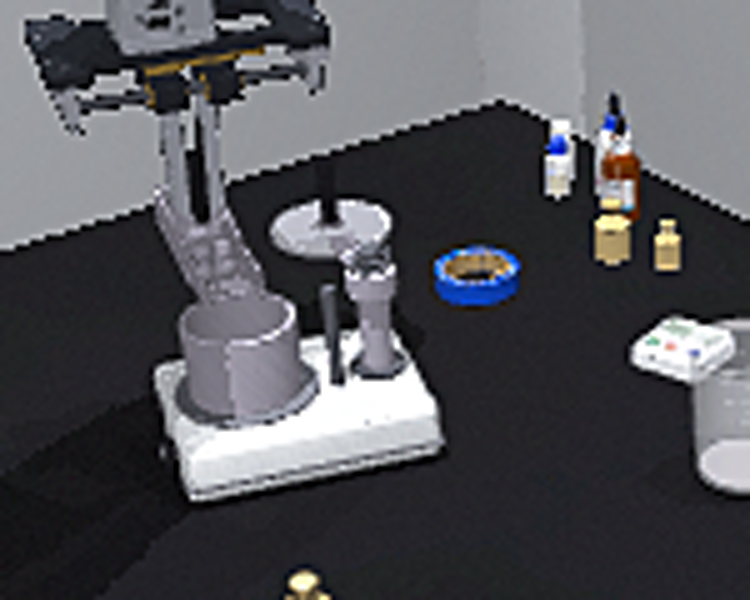

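View pics/t6.png

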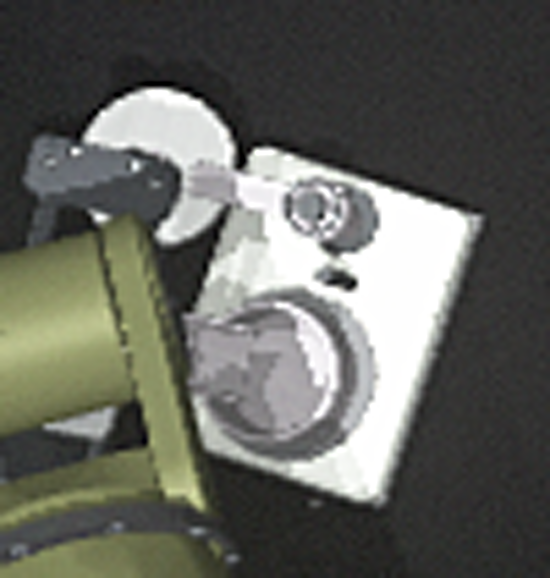

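```bash
python3 -m jog '[[-0.05,0,-0.29,0,0.04,0,0],[-0.05,0,-0.29,0,0.04,0,0],[-0.05,0,-0.29,0,0.04,0,0],[-0.05,0,-0.29,0,0.04,0,0],[-0.04,0,-0.23,0,0.03,0,0],[-0.04,0,-0.23,0,0.03,0,0],[-0.04,0,-0.23,0,0.03,0,0],[-0.04,0,-0.23,0,0.03,0,0]]'; python3 log.py; python3 - <<'E'
from kin import *
s=monitor.read_state();W=R.from_euler('xyz',s["eef_rot"]).as_matrix()
lip=s["eef_pos"]+W@LIP; print("lip now",lip)
c=vision.camera("scene");cv2.imwrite("pics/s7.png",cv2.resize(c["color"][100:220,120:270],None,fx=5,fy=5,interpolation=cv2.INTER_CUBIC))
t=vision.camera("top");cv2.imwrite("pics/t7.png",cv2.resize(t["color"][150:255,105:205],None,fx=5.5,fy=5.5,interpolation=cv2.INTER_CUBIC))
E
```

```text
clock: 13.7
eef_pos: [535.2, 284.9, 162.4]
eef_rot: [3.14, -0.502, 1.346]
wrist_force: [0.9, 0.5, -2.6]
finger_gap: 9.8
[535.2 284.9 162.4] [ 3.14  -0.502  1.346] [0.234 0.332 1.665 0.545 0.979 0.187] [ 0.9  0.5 -2.6] 9.8 13.7
lip now [521.14970946 223.20609406 113.47829393]
```

View pics/s7.png

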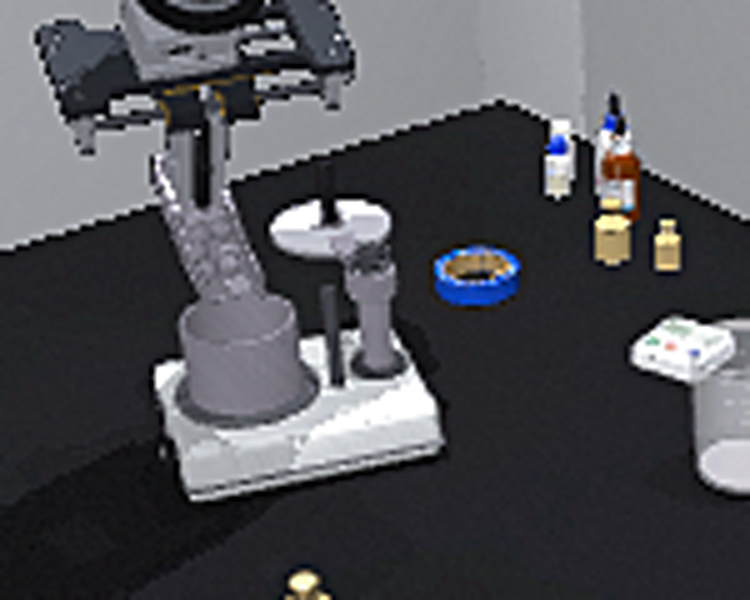

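View pics/t7.png

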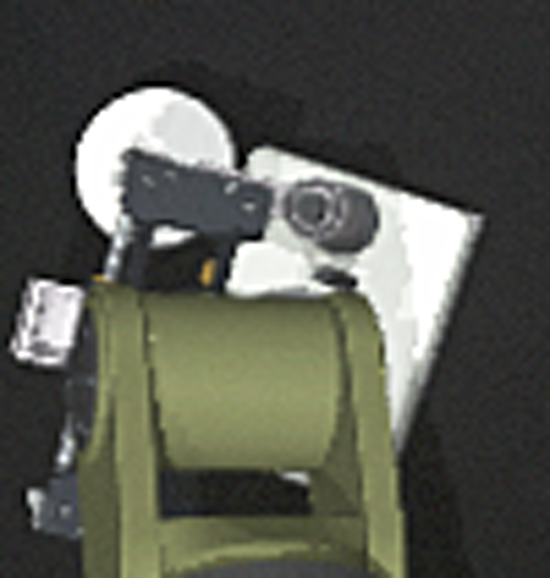

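```bash
python3 -m jog '[[-0.14,0,-0.07,0,0.03,0,0],[-0.14,0,-0.07,0,0.03,0,0],[-0.05,0,-0.26,0,0.035,0,0],[-0.05,0,-0.28,0,0.04,0,0],[-0.05,0,-0.31,0,0.04,0,0],[-0.05,0,-0.31,0,0.04,0,0],[-0.05,0,-0.31,0,0.04,0,0],[-0.05,0,-0.31,0,0.04,0,0]]';python3 - <<'E'
from kin import *
s=monitor.read_state();W=R.from_euler('xyz',s["eef_rot"]).as_matrix()
lip=s["eef_pos"]+W@LIP; print("lip now",lip)
c=vision.camera("scene");cv2.imwrite("pics/s8a.png",cv2.resize(c["color"][100:220,120:270],None,fx=5,fy=5,interpolation=cv2.INTER_CUBIC))
E
python3 -m jog '[[-0.06,0,-0.395,0,0.05,0,0],[-0.06,0,-0.395,0,0.05,0,0],[-0.06,0,-0.395,0,0.05,0,0],[-0.06,0,-0.395,0,0.05,0,0],[-0.06,0,-0.395,0,0.05,0,0],[0,0,0,0,0,0,0],[0,0,0,0,0,0,0],[0,0,0,0,0,0,0]]'; python3 log.py; python3 - <<'E'
from kin import *
s=monitor.read_state();W=R.from_euler('xyz',s["eef_rot"]).as_matrix()
lip=s["eef_pos"]+W@LIP; print("lip now",lip)
c=vision.camera("scene");cv2.imwrite("pics/s8.png",cv2.resize(c["color"][100:220,120:270],None,fx=5,fy=5,interpolation=cv2.INTER_CUBIC))
t=vision.camera("wrist");cv2.imwrite("pics/w8.png",t["color"])
E
```

```text
clock: 14.6
eef_pos: [531.5, 269.0, 174.3]
eef_rot: [3.141, -0.796, 1.346]
wrist_force: [0.2, -0.6, -1.4]
finger_gap: 9.4
lip now [521.24210119 223.79783504 109.13873971]
clock: 15.45
eef_pos: [527.7, 252.4, 184.1]
eef_rot: [3.14, -1.044, 1.347]
wrist_force: [0.3, 0.2, -1.1]
finger_gap: 10.2
[527.7 252.4 184.1] [ 3.14  -1.044  1.347] [-0.026  0.339  1.875  1.23   1.117 -0.51 ] [ 0.3  0.2 -1.1] 10.2 15.45
lip now [521.24184349 224.14520464 109.58611646]
```

View pics/s8.png

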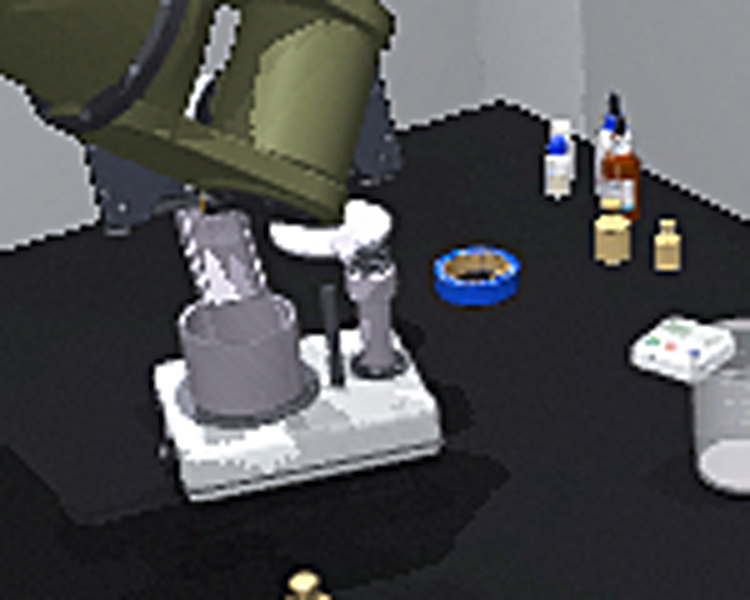

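View pics/w8.png

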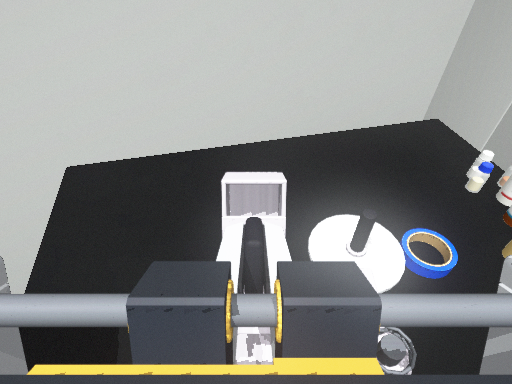

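View pics/s8a.png

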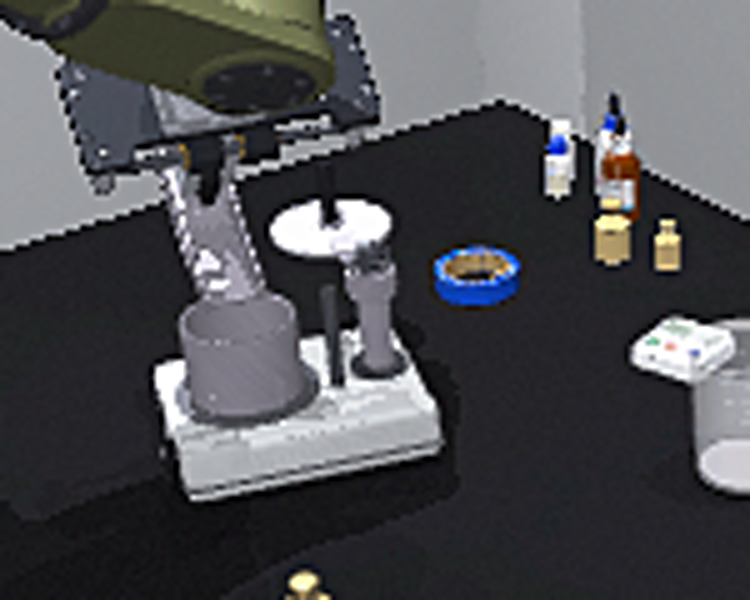

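```bash
python3 -m jog '[[-0.06,0,-0.395,0,0.05,0,0],[-0.06,0,-0.395,0,0.05,0,0],[0.06,0,0.395,0,-0.05,0,0],[-0.06,0,-0.395,0,0.05,0,0],[0,0,0,0,0,0,0],[0,0,0,0,0,0,0],[0,0,0,0,0,0,0],[0,0,0,0,0,0,0]]'; python3 - <<'E'
from kin import *
c=vision.camera("scene");cv2.imwrite("pics/s9.png",cv2.resize(c["color"][130:180,140:190],None,fx=10,fy=10,interpolation=cv2.INTER_CUBIC))
F=[]
for i in range(6): s=monitor.read_state();F.append(s["wrist_force"][2]);vision.camera("top")
print(F,s["clock"])
E
```

```text
clock: 16.35
eef_pos: [525.9, 244.9, 186.9]
eef_rot: [3.141, -1.144, 1.346]
wrist_force: [-0.0, 0.5, -2.3]
finger_gap: 9.8
[np.float64(-1.2077478907596169), np.float64(-0.49055075409692817), np.float64(-0.8451670377021832), np.float64(-1.4315324305721835), np.float64(-1.5358308158413976), np.float64(-1.5355367952646706)] 16.65
```

View pics/s9.png

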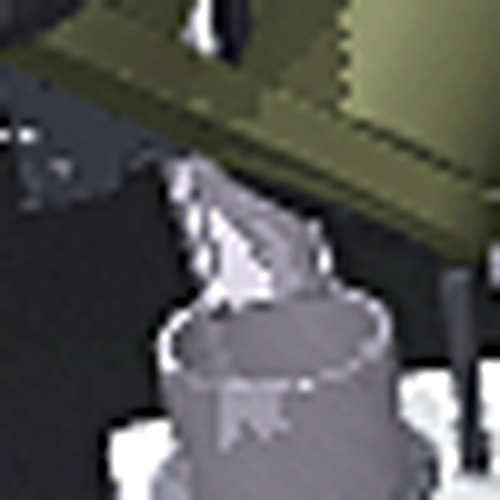

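```bash
python3 -m jog '[[1.5,0,-0.7,0,0,0,0],[1.5,0,-0.7,0,0,0,0],[1.5,0,-0.7,0,0,0,0],[0.12,0,0.79,0,-0.1,0,0],[0.12,0,0.79,0,-0.1,0,0],[0.12,0,0.79,0,-0.1,0,0],[0.12,0,0.79,0,-0.1,0,0],[0.12,0,0.79,0,-0.1,0,0]]';python3 -m jog '[[0.12,0,0.79,0,-0.1,0,0],[0.12,0,0.79,0,-0.1,0,0],[0.12,0,0.79,0,-0.1,0,0],[0.12,0,0.79,0,-0.1,0,0],[0.12,0,0.79,0,-0.1,0,0],[0.12,0,0.79,0,-0.1,0,0],[0,0,0,0,-0.04,0,0],[0,0,0,0,0,0,0]]'; python3 log.py; python3 - <<'E'
from kin import *
s=monitor.read_state();W=R.from_euler('xyz',s["eef_rot"]).as_matrix()
lip=s["eef_pos"]+W@LIP; print("lip now",lip)
c=vision.camera("scene");cv2.imwrite("pics/s10.png",cv2.resize(c["color"][80:230,110:310],None,fx=4,fy=4,interpolation=cv2.INTER_CUBIC))
c=vision.camera("wrist");cv2.imwrite("pics/w10.png",c["color"])
c=vision.camera("top");cv2.imwrite("pics/t10.png",c["color"])
E
```

```text
clock: 17.5
eef_pos: [533.9, 278.6, 218.7]
eef_rot: [3.14, -0.641, 1.345]
wrist_force: [0.2, -0.2, -1.8]
finger_gap: 10.0
clock: 18.3
eef_pos: [538.8, 303.3, 177.3]
eef_rot: [-3.141, -0.004, 1.346]
wrist_force: [0.4, 0.2, -0.5]
finger_gap: 9.9
[538.8 303.3 177.3] [-3.141 -0.004  1.346] [0.452 0.473 1.349 0.004 1.318 0.675] [ 0.4  0.2 -0.5] 9.9 18.3
lip now [521.20814909 226.33678181 164.43777045]
```

View pics/s10.png

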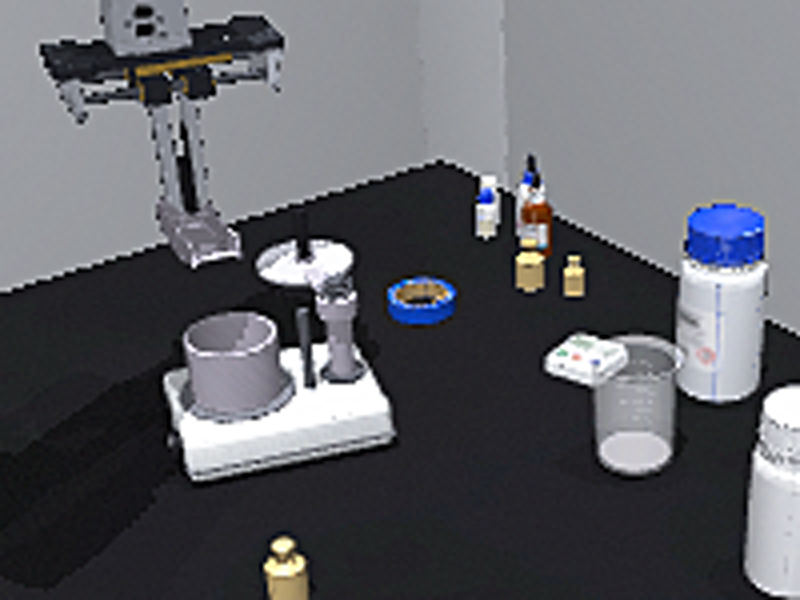

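View pics/w10.png

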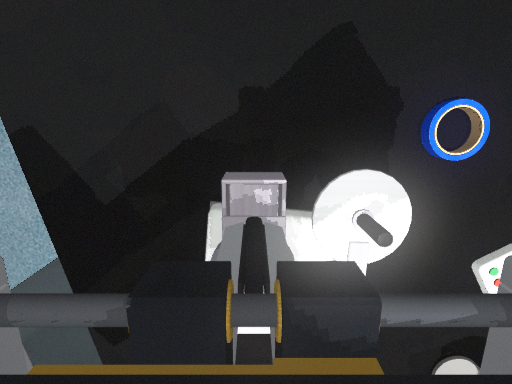

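View pics/t10.png

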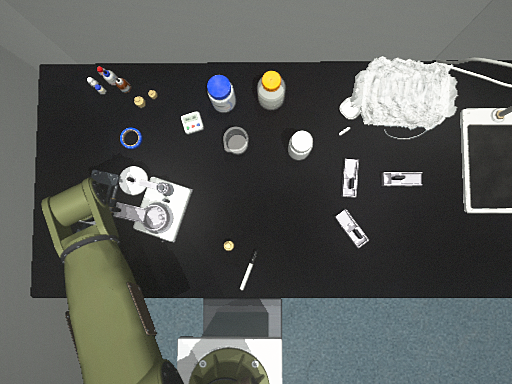

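The scoop looks empty in the wrist view (back tray at (254,195) bare) and there are no stray balls in the top view. I'll set it down in the free area near (580,-60).

```bash
python3 -m jog '[[-1,0.35,-1,0,0,0,0],[-2.45,0.86,-1,0,0,0,0],[-3.45,1.21,0,0,0,0,0],[-3.45,1.21,0,0,0,0,0],[-3.45,1.21,0,0,0,0,0],[-3.45,1.21,0,0,0,0,0],[-3.45,1.21,0,0,0,0,0],[-3.45,1.21,0,0,0,0,0]]';python3 -m jog '[[-3.45,1.21,0,0,0,0,0],[-3.45,1.21,0,0,0,0,0],[-2,0.7,0,0,0,0,0],[-1.5,0.5,3,0,0,0,0],[0,0,4,0,0,0,0],[0,0,4,0,0,0,0],[0,0,2,0,0,0,0],[0,0,0,0,0,0,0]]'; python3 log.py; python3 - <<'E'
from kin import *
c=vision.camera("scene");cv2.imwrite("pics/s11.png",c["color"])
c=vision.camera("wrist");cv2.imwrite("pics/w11.png",c["color"])
E
```

```text
clock: 19.25
eef_pos: [567.5, 45.4, 198.0]
eef_rot: [3.14, -0.006, 1.344]
wrist_force: [0.7, 0.3, -1.8]
finger_gap: 9.7
clock: 20.05
eef_pos: [578.2, -61.7, 64.4]
eef_rot: [-3.138, -0.005, 1.344]
wrist_force: [0.8, -0.1, -1.2]
finger_gap: 9.8
[578.2 -61.7  64.4] [-3.138 -0.005  1.344] [-0.172  0.52   1.562  0.006  1.064  0.052] [ 0.8 -0.1 -1.2] 9.8 20.05
```

View pics/s11.png

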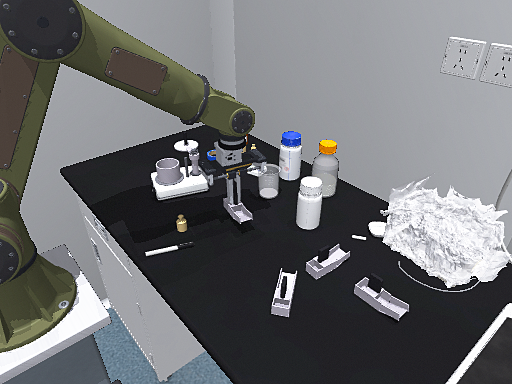

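View pics/w11.png

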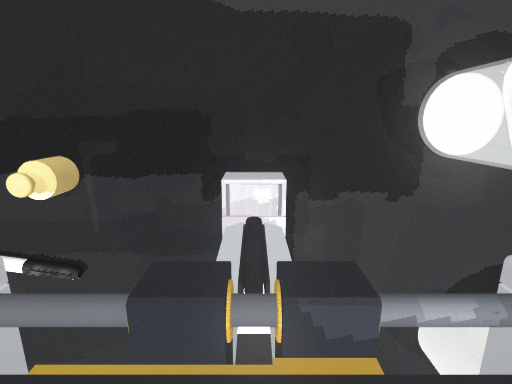

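```bash
python3 -m jog '[[0,0,1.2,0,0,0,0],[0,0,1.2,0,0,0,0],[0,0,0.6,0,0,0,0],[0,0,0.25,0,0,0,0],[0,0,0,0,0,0,0],[0,0,0,0,0,0,0]]'; python3 log.py
```

```text
clock: 20.75
eef_pos: [580.0, -60.7, 34.0]
eef_rot: [3.141, -0.005, 1.345]
wrist_force: [0.3, -0.4, -0.9]
finger_gap: 9.7
[580.  -60.7  34. ] [ 3.141 -0.005  1.345] [-0.169  0.563  1.576  0.006  1.002  0.053] [ 0.3 -0.4 -0.9] 9.7 20.75
```

```bash
python3 -m jog '[[0,0,0.15,0,-0.005,0,0],[0,0,0.15,0,0,0,0],[0,0,0,0,0,0,0],[0,0,0,0,0,0,0]]'; python3 log.py; python3 log.py
```

```text
clock: 21.15
eef_pos: [579.8, -60.7, 30.7]
eef_rot: [-3.142, -0.0, 1.345]
wrist_force: [1.1, -0.3, -1.8]
finger_gap: 9.6
[579.8 -60.7  30.7] [-3.142 -0.     1.345] [-0.167  0.568  1.577  0.     0.997  0.058] [ 1.1 -0.3 -1.8] 9.6 21.15
[579.8 -60.7  30.7] [-3.142 -0.     1.345] [-0.167  0.568  1.577  0.     0.997  0.058] [ 1.1 -0.3 -1.8] 9.6 21.15
```

```bash
python3 -m jog '[[0,0,0.1,0,0,0,0],[0,0,0,0,0,0,0],[0,0,0,0,0,0,0],[0,0,0,0,0,0,15],[0,0,0,0,0,0,30],[0,0,0,0,0,0,50],[0,0,0,0,0,0,50],[0,0,0,0,0,0,50]]'; python3 -m jog '[[0,0,-1,0,0,0,50],[0,0,-2,0,0,0,50],[0,0,-3,0,0,0,50],[0,0,-4,0,0,0,50],[0,0,-4,0,0,0,50],[0,0,-4,0,0,0,50],[0,0,-1,0,0,0,50],[0,0,0,0,0,0,50]]';python3 log.py; python3 - <<'E'
from kin import *
c=vision.camera("scene");cv2.imwrite("pics/s12.png",c["color"])
c=vision.camera("wrist");cv2.imwrite("pics/w12.png",c["color"])
E
```

```text
clock: 21.95
eef_pos: [580.2, -60.9, 30.1]
eef_rot: [3.14, -0.0, 1.345]
wrist_force: [0.4, 0.2, 3.1]
finger_gap: 42.4
clock: 22.75
eef_pos: [580.0, -60.8, 221.3]
eef_rot: [3.139, -0.0, 1.345]
wrist_force: [0.4, 0.2, -0.5]
finger_gap: 47.0
[580.  -60.8 221.3] [ 3.139 -0.     1.345] [-0.167  0.362  1.402  0.     1.375  0.059] [ 0.4  0.2 -0.5] 47.0 22.75
```

View pics/s12.png

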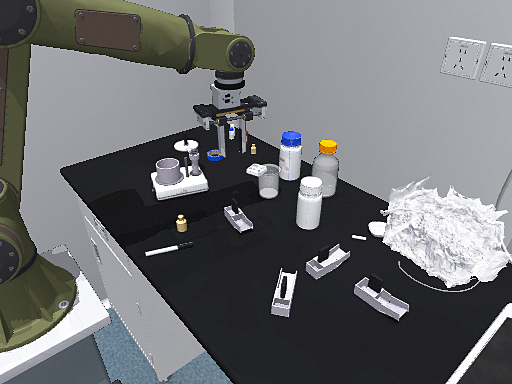

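View pics/w12.png

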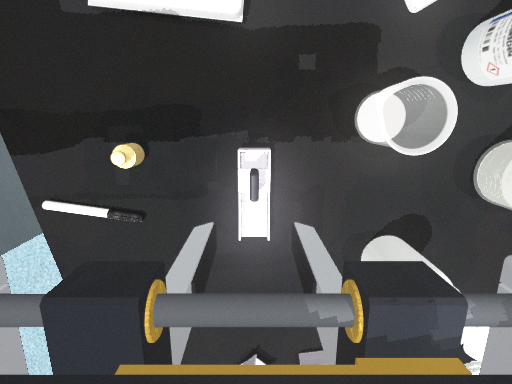

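```bash
python3 -m jog '[[2,-0.6,0,0,0,0,50],[4,-1.2,0,0,0,0,50],[4,-1.2,0,0,0,0,50],[4,-1.2,0,0,0,0,50],[4,-1.2,0,0,0,0,50],[4,-1.2,0,0,0,0,50],[4,-1.2,0,0,0,0,50],[1.4,-0.4,0,0,0,0,50]]'; python3 -m jog '[[0,0,0,0,0,0,50],[0,0,0,0,0,0,50]]';python3 log.py; python3 - <<'E'
from kin import *
c=vision.camera("wrist");cv2.imwrite("pics/w13.png",c["color"])
E
```

```text
clock: 23.65
eef_pos: [559.9, 227.7, 217.5]
eef_rot: [-3.138, 0.001, 1.348]
wrist_force: [0.6, -0.3, -0.1]
finger_gap: 47.2
clock: 23.85
eef_pos: [561.1, 223.7, 218.7]
eef_rot: [-3.14, 0.001, 1.345]
wrist_force: [-0.5, 0.2, -0.6]
finger_gap: 46.9
[561.1 223.7 218.7] [-3.140e+00  1.000e-03  1.345e+00] [ 0.319  0.414  1.337 -0.     1.393  0.545] [-0.5  0.2 -0.6] 46.9 23.85
```

View pics/w13.png

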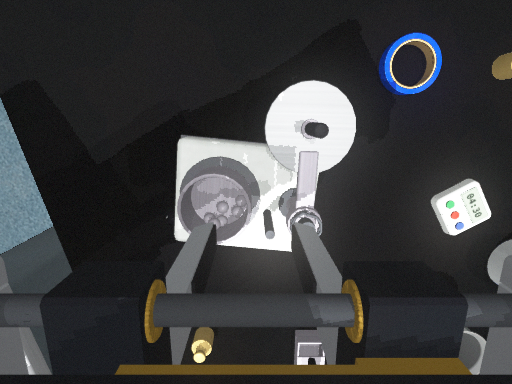

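```bash
python3 - <<'E'
from kin import *
s=monitor.read_state()
c=vision.camera("wrist");im=c["color"]
a=cv2.resize(im[160:250,165:265],None,fx=6,fy=6,interpolation=cv2.INTER_CUBIC);cv2.imwrite("pics/w14a.png",a)
a=cv2.resize(im[70:250,170:370],None,fx=4,fy=3.3,interpolation=cv2.INTER_CUBIC);a=cv2.resize(im[70:220,170:370],None,fx=4,fy=4,interpolation=cv2.INTER_CUBIC);cv2.imwrite("pics/w14b.png",a)
E
```

```text
(no output)
```

View pics/w14a.png

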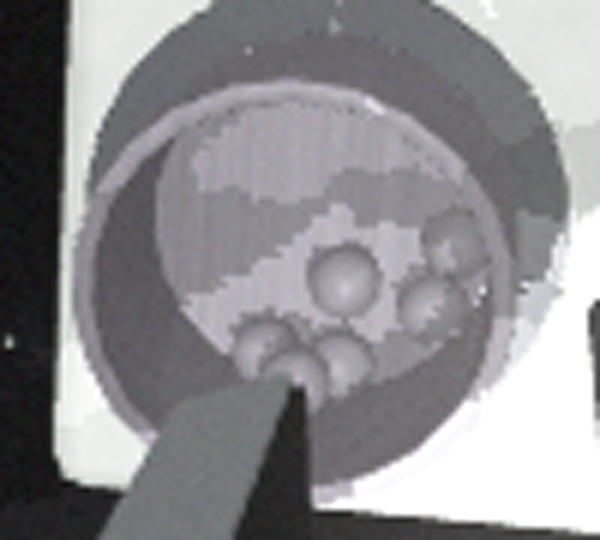

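View pics/w14b.png

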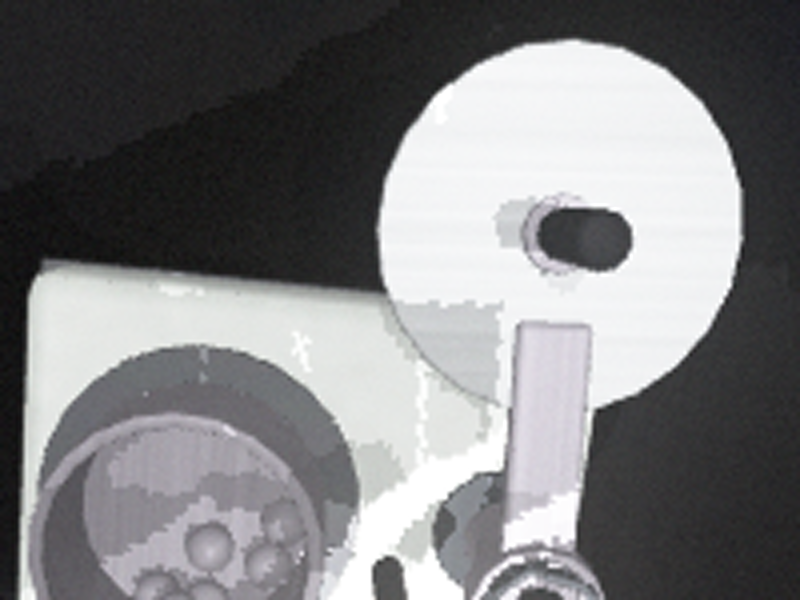

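```bash
python3 - <<'E'
from kin import *
s=monitor.read_state();c=vision.camera("wrist");T=wristT(s,c)
u=lambda p:uncrop(p,4,(170,70))
pt=back(c,u((602,240)),160,T);pl=back(c,u((560,226)),113,T);pv=back(c,(305,222),134,T)
jr=back(c,uncrop((292,285),6,(165,160)),101,T)
print(pt,pl,pv,jr)
for p in(pt,pl): print(np.linalg.norm((p-pv)[:2]),np.arctan2(*(p-pv)[1::-1]))
W=R.from_euler('xyz',s["eef_rot"]).as_matrix(); print(s["eef_rot"])
E
```

```text
[625.2778689  274.13833472 160.        ] [625.86976278 275.65060766 113.        ] [602.71283503 193.87320604 134.        ] [518.09726086 218.14728354 101.        ]
83.37668520336166 1.2967389485016572
84.99286274283808 1.2948502726509328
[-3.14108806e+00  4.48248665e-04  1.34347781e+00]
```

```bash
python3 -m jog '[[1.58,1.29,0,0,0,0,50],[1.58,1.29,0,0,0,0,50],[1.58,1.29,0,0,0,0,50],[1.58,1.28,0,0,0,0.03,50],[0,0,2,0,0,0,50],[0,0,1.8,0,0,0,50],[0,0,0,0,0,0,50],[0,0,0,0,0,0,50]]'; python3 log.py; python3 - <<'E'
from kin import *
c=vision.camera("wrist");cv2.imwrite("pics/w15.png",c["color"])
c=vision.camera("scene");cv2.imwrite("pics/s15.png",cv2.resize(c["color"][80:230,110:310],None,fx=4,fy=4,interpolation=cv2.INTER_CUBIC))
E
```

```text
clock: 24.8
eef_pos: [625.8, 273.9, 182.3]
eef_rot: [3.141, -0.0, 1.314]
wrist_force: [-0.3, 0.1, 0.6]
finger_gap: 47.2
[625.8 273.9 182.3] [ 3.141 -0.     1.314] [0.359 0.622 1.112 0.    1.408 0.616] [-0.3  0.1  0.6] 47.2 24.8
```

View pics/w15.png

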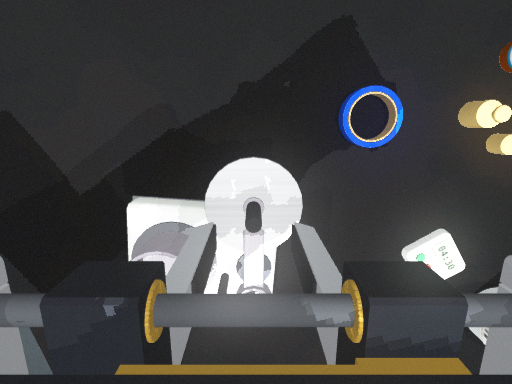

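View pics/s15.png

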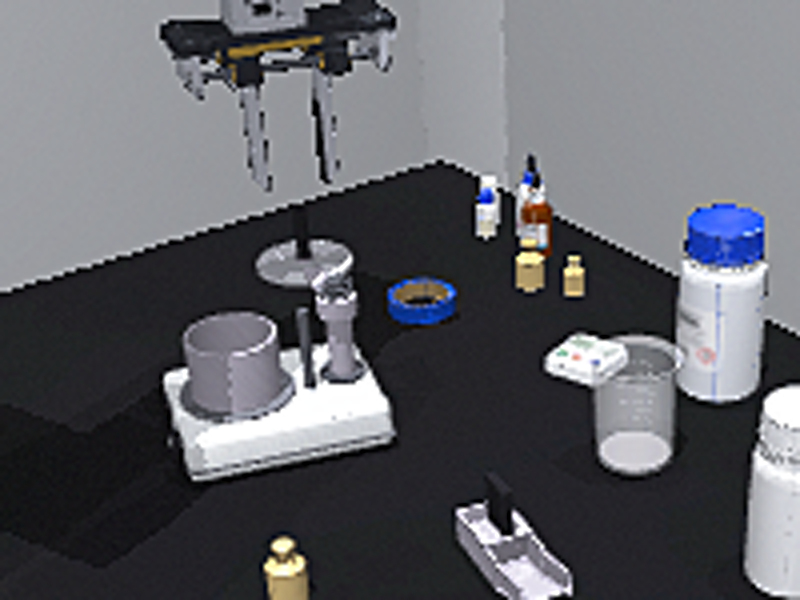

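```bash
python3 - <<'E'
from kin import *
s=monitor.read_state();c=vision.camera("wrist");T=wristT(s,c)
for P in ([625.8,273.9,160],[625.8,273.9,116],[602.7,185.5,134]): print(proj(c,P,T))
cv2.imwrite("pics/w16.png",cv2.resize(c["color"][150:310,200:310],None,fx=3.5,fy=3.5,interpolation=cv2.INTER_CUBIC))
E
```

```text
[[253.47601148 225.63173962]]
[[253.43152434 208.0317779 ]]
[[253.55126754 316.36430295]]
```

View pics/w16.png

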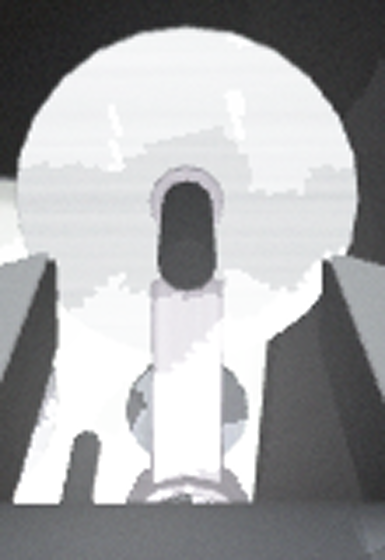

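```bash
python3 -m jog '[[0,0,2,0,0,0,50],[0,0,2,0,0,0,50],[0,0,1.5,0,0,0,50],[0,0,0.6,0,0,0,50],[0,0,0,0,0,0,50],[0,0,0,0,0,0,50]]'; python3 log.py;  python3 -m jog '[[0,0,0,0,0,0,0],[0,0,0,0,0,0,0],[0,0,0,0,0,0,0],[0,0,0,0,0,0,0],[0,0,0,0,0,0,0],[0,0,0,0,0,0,0]]' 25; python3 log.py
```

```text
clock: 25.55
eef_pos: [625.9, 274.9, 121.8]
eef_rot: [3.14, -0.001, 1.315]
wrist_force: [-0.0, -0.6, 0.2]
finger_gap: 47.2
[625.9 274.9 121.8] [ 3.140e+00 -1.000e-03  1.315e+00] [0.36  0.669 1.179 0.    1.293 0.616] [-0.  -0.6  0.2] 47.2 25.55
clock: 26.15
eef_pos: [625.7, 274.7, 120.8]
eef_rot: [3.141, -0.0, 1.315]
wrist_force: [1.9, -0.1, 0.9]
finger_gap: 11.3
[625.7 274.7 120.8] [ 3.141 -0.     1.315] [ 0.36   0.669  1.18  -0.     1.292  0.616] [ 1.9 -0.1  0.9] 11.3 26.15
```

Gripped at 11.3 mm, which fits the 12 mm pin. Now the arc about the pivot.

```bash
python3 -m jog '[[-0.01,-0.45,0,0,0,-0.05,0],[-0.045,-0.9,0,0,0,-0.1,0],[-0.045,-0.9,0,0,0,-0.1,0],[-0.045,-0.9,0,0,0,-0.1,0],[0,0,0,0,0,0,0]]' 25; python3 log.py
```

```text
clock: 26.65
eef_pos: [593.9, 277.2, 120.9]
eef_rot: [3.141, 0.0, 1.667]
wrist_force: [2.4, 0.5, -2.8]
finger_gap: 11.4
[593.9 277.2 120.9] [3.141 0.    1.667] [ 0.381  0.607  1.281 -0.     1.254  0.285] [ 2.4  0.5 -2.8] 11.4 26.65
```

```bash
python3 -m jog '[[-0.045,-0.9,0,0,0,-0.1,0],[-0.045,-0.9,0,0,0,-0.1,0],[-0.045,-0.9,0,0,0,-0.1,0],[-0.045,-0.9,0,0,0,-0.1,0],[-0.045,-0.9,0,0,0,-0.1,0],[-0.045,-0.9,0,0,0,-0.1,0],[0,0,0,0,0,0,0]]' 25; python3 log.py;  python3 -m jog '[[-0.045,-0.9,0,0,0,-0.1,0],[-0.045,-0.9,0,0,0,-0.1,0],[-0.045,-0.9,0,0,0,-0.1,0],[0,0,0,0,0,0,0]]' 25; python3 log.py
python3 - <<'E'
from kin import *
c=vision.camera("wrist");cv2.imwrite("pics/w17.png",c["color"])
c=vision.camera("scene");cv2.imwrite("pics/s17.png",cv2.resize(c["color"][80:230,110:310],None,fx=4,fy=4,interpolation=cv2.INTER_CUBIC))
E
```

```text
clock: 27.35
eef_pos: [544.9, 257.1, 120.9]
eef_rot: [3.141, -0.001, 2.264]
wrist_force: [1.3, 4.4, -2.8]
finger_gap: 11.5
[544.9 257.1 120.9] [ 3.141e+00 -1.000e-03  2.264e+00] [ 3.800e-01  4.930e-01  1.457e+00  1.000e-03  1.192e+00 -3.140e-01] [ 1.3  4.4 -2.8] 11.5 27.35
clock: 27.75
eef_pos: [526.8, 237.2, 120.8]
eef_rot: [3.141, -0.002, 2.563]
wrist_force: [-3.4, 7.0, -2.0]
finger_gap: 11.4
[526.8 237.2 120.8] [ 3.141e+00 -2.000e-03  2.563e+00] [ 0.359  0.441  1.533  0.002  1.168 -0.634] [-3.4  7.  -2. ] 11.4 27.75
```

View pics/w17.png

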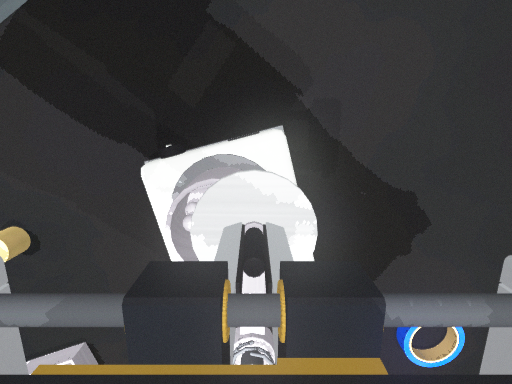

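View pics/s17.png

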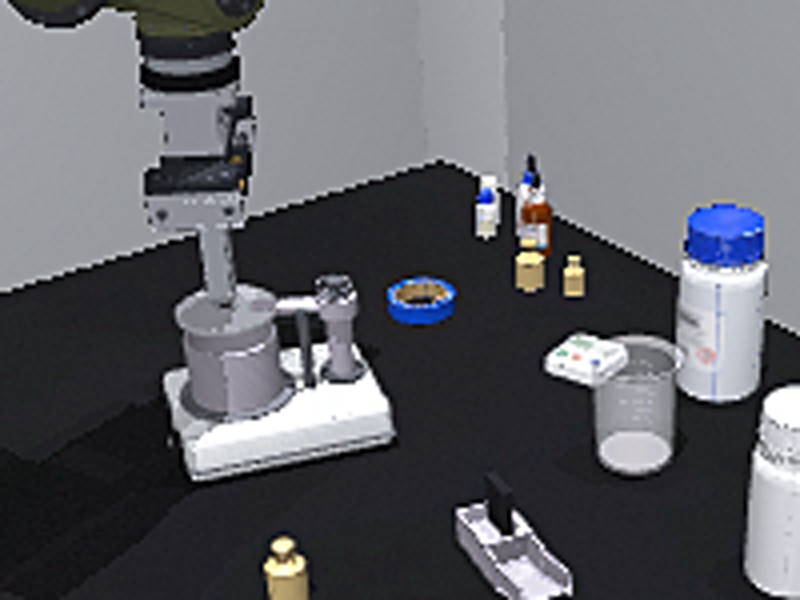

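```bash
python3 -m jog '[[-0.045,-0.9,0,0,0,-0.1,0],[-0.045,-0.9,0,0,0,-0.1,0],[0,0,0,0,0,0,0],[0,0,0,0,0,0,0]]' 30; python3 log.py;  python3 -m jog '[[-0.01,-0.27,0,0,0,-0.03,0],[0,0,0,0,0,0,0],[0,0,0,0,0,0,0]]' 30; python3 log.py; python3 -m jog '[[0,-0.18,0,0,0,-0.02,0],[0,0,0,0,0,0,0],[0,0,0,0,0,0,0]]' 30; python3 log.py
```

```text
clock: 28.25
eef_pos: [518.4, 221.7, 120.8]
eef_rot: [3.141, -0.002, 2.76]
wrist_force: [-7.0, 8.0, 2.2]
finger_gap: 11.7
[518.4 221.7 120.8] [ 3.141e+00 -2.000e-03  2.760e+00] [ 0.338  0.413  1.574  0.002  1.156 -0.852] [-7.   8.   2.2] 11.7 28.25
clock: 28.55
eef_pos: [517.5, 219.4, 120.8]
eef_rot: [3.141, -0.003, 2.79]
wrist_force: [-8.6, 9.1, 3.2]
finger_gap: 11.3
[517.5 219.4 120.8] [ 3.141e+00 -3.000e-03  2.790e+00] [ 0.335  0.409  1.579  0.002  1.155 -0.885] [-8.6  9.1  3.2] 11.3 28.55
clock: 28.85
eef_pos: [516.8, 217.7, 120.8]
eef_rot: [3.141, -0.003, 2.81]
wrist_force: [-8.5, 8.7, 3.4]
finger_gap: 11.3
[516.8 217.7 120.8] [ 3.141e+00 -3.000e-03  2.810e+00] [ 0.332  0.407  1.583  0.002  1.154 -0.908] [-8.5  8.7  3.4] 11.3 28.85
```

```bash
python3 -m jog '[[0.08,-0.09,0,0,0,-0.01,0],[0,0,0,0,0,0,0],[0,0,0,0,0,0,0]]' 30; python3 log.py; python3 -m jog '[[0.08,-0.1,0,0,0,0,0],[0,0,0,0,0,0,0],[0,0,0,0,0,0,0]]' 30; python3 log.py; python3 -m jog '[[0,-0.1,0,0,0,0,0],[0,0,0,0,0,0,0],[0,0,0,0,0,0,0]]' 30; python3 log.py
```

```text
clock: 29.15
eef_pos: [516.5, 216.8, 120.8]
eef_rot: [3.141, -0.001, 2.82]
wrist_force: [-2.3, 6.7, 0.5]
finger_gap: 11.8
[516.5 216.8 120.8] [ 3.141e+00 -1.000e-03  2.820e+00] [ 0.331  0.405  1.586  0.002  1.151 -0.918] [-2.3  6.7  0.5] 11.8 29.15
clock: 29.45
eef_pos: [516.1, 215.8, 120.8]
eef_rot: [3.14, 0.0, 2.819]
wrist_force: [2.9, 5.2, -2.1]
finger_gap: 11.2
[516.1 215.8 120.8] [3.14  0.    2.819] [ 3.300e-01  4.020e-01  1.589e+00  1.000e-03  1.149e+00 -9.190e-01] [ 2.9  5.2 -2.1] 11.2 29.45
clock: 29.75
eef_pos: [515.9, 215.2, 120.8]
eef_rot: [3.14, 0.001, 2.82]
wrist_force: [3.7, 8.0, -3.6]
finger_gap: 11.8
[515.9 215.2 120.8] [3.14e+00 1.00e-03 2.82e+00] [ 3.290e-01  4.010e-01  1.591e+00  1.000e-03  1.148e+00 -9.200e-01] [ 3.7  8.  -3.6] 11.8 29.75
```

```bash
python3 -m jog '[[0,-0.1,0,0,0,0,0],[0,0,0,0,0,0,0],[0,0,0,0,0,0,0]]' 30; python3 log.py; python3 -m jog '[[0,-0.1,0,0,0,0,0],[0,0,0,0,0,0,0],[0,0,0,0,0,0,0]]' 30; python3 log.py;  python3 -m jog '[[0,-0.1,0,0,0,0,0],[0,0,0,0,0,0,0],[0,0,0,0,0,0,0]]' 40; python3 log.py
python3 - <<'E'
from kin import *
c=vision.camera("wrist");cv2.imwrite("pics/w18.png",c["color"])
c=vision.camera("scene");cv2.imwrite("pics/s18.png",cv2.resize(c["color"][140:210,140:220],None,fx=8,fy=8,interpolation=cv2.INTER_CUBIC))
E
```

```text
clock: 30.05
eef_pos: [515.8, 214.9, 120.9]
eef_rot: [3.138, 0.001, 2.82]
wrist_force: [8.3, 13.4, -5.6]
finger_gap: 11.3
[515.8 214.9 120.9] [3.138e+00 1.000e-03 2.820e+00] [ 0.328  0.4    1.592  0.002  1.146 -0.922] [ 8.3 13.4 -5.6] 11.3 30.05
clock: 30.35
eef_pos: [515.7, 214.7, 120.9]
eef_rot: [3.137, 0.001, 2.82]
wrist_force: [9.9, 18.2, -8.1]
finger_gap: 11.5
[515.7 214.7 120.9] [3.137e+00 1.000e-03 2.820e+00] [ 0.327  0.399  1.594  0.003  1.145 -0.923] [ 9.9 18.2 -8.1] 11.5 30.35
clock: 30.65
eef_pos: [515.7, 214.4, 120.9]
eef_rot: [3.135, 0.002, 2.82]
wrist_force: [13.1, 24.4, -10.4]
finger_gap: 11.6
[515.7 214.4 120.9] [3.135e+00 2.000e-03 2.820e+00] [ 0.327  0.398  1.595  0.004  1.143 -0.925] [ 13.1  24.4 -10.4] 11.6 30.65
```

View pics/w18.png

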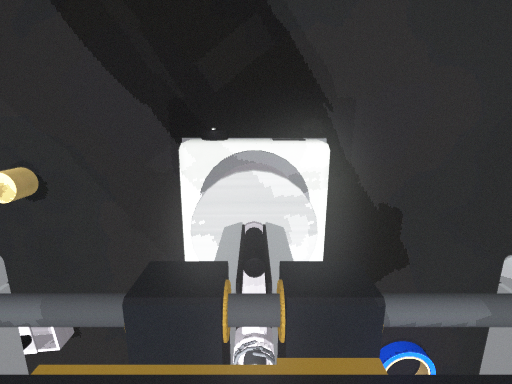

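View pics/s18.png

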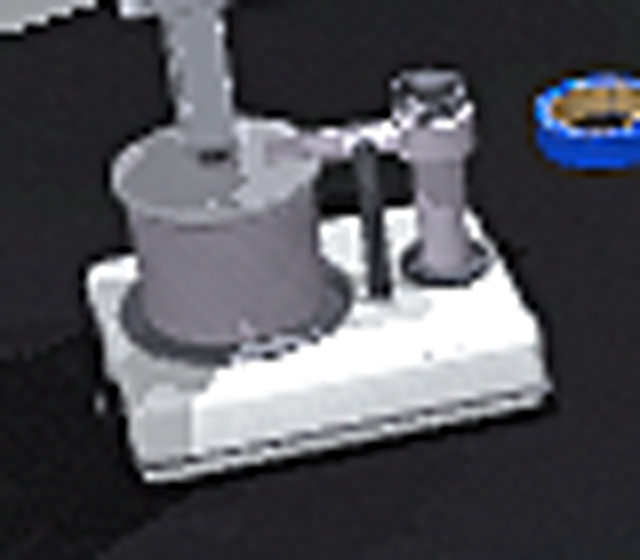

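```bash
python3 -m jog '[[0,0.08,0,0,0,0,0],[0,0,0,0,0,0,0],[0,0,0,0,0,0,0],[0,0,0,0,0,0,0],[0,0,0,0,0,0,0]]' 40; python3 log.py
python3 - <<'E'
from kin import *
c=vision.camera("scene");cv2.imwrite("pics/s19.png",c["color"])
for i in range(10): vision.camera("scene")
c=vision.camera("top");cv2.imwrite("pics/t19.png",c["color"])
s=monitor.read_state();print(s["eef_pos"],s["wrist_force"],s["finger_gap"],s["clock"])
E
```

```text
clock: 31.25
eef_pos: [515.7, 214.6, 120.9]
eef_rot: [3.137, 0.002, 2.82]
wrist_force: [10.6, 20.2, -8.9]
finger_gap: 11.4
[515.7 214.6 120.9] [3.137e+00 2.000e-03 2.820e+00] [ 0.327  0.399  1.594  0.003  1.144 -0.923] [10.6 20.2 -8.9] 11.4 31.25
[515.73429369 214.62528325 120.89796874] [11.00835244 20.27312704 -8.42611202] 11.48125342796219 31.85
```

View pics/s19.png

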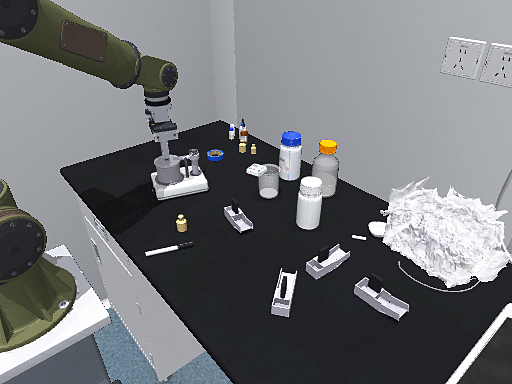

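View pics/t19.png

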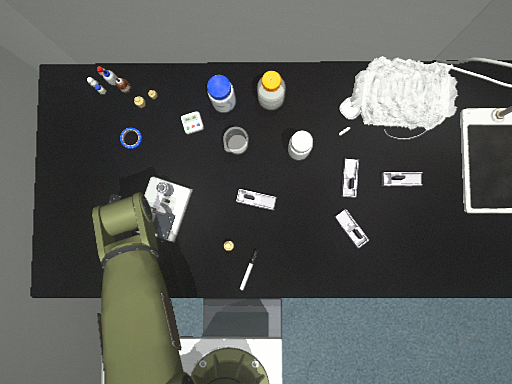

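The cover is at its stop and steady under about 22 N tangential push. The scoop stands upright at top px (257,199). The weight (228,245), beaker (235,140) and white jar (300,145) have not moved. Handing in.

```bash
python3 - <<'E'
from cell import order
print(order.sign_off())
E
```

```text
the job is handed in; nothing more can be done
None
```

The job is done and handed in at about 32 s, with no failed checks. All six balls are in the jar, the empty scoop stands upright on the worktop, and the gripper is holding the cover against its stop.

- **Scoop:** I took the leftmost of the four scoops, which was the one with balls in it. I poured at about 60–65° nose-down, with the lip about 9 mm above the jar rim. I then set it down near (580, -61) mm and let go.
- **Balls:** The wrist camera showed six balls in the jar before I closed the cover, and none were visible elsewhere.
- **Cover:** I gripped the pin and swung it about 1.5 rad. The tool then stopped following small further moves and the force climbed from about 6 N to 27 N, so I took that as the stop. I backed off slightly to a steady push of about 22 N and kept the grip on the pin (finger gap 11.5 mm on the 12 mm pin).
- **Bystanders:** In the last top view, the brass weight, beaker and white jar were where they started.
- **Disagreement:** Camera readings of the jar and pivot differed by 3–6 mm in y, and by up to 13 mm for a rough wrist-camera view of the hub. The positions implied by swinging the pin (pivot near (602, 188) mm) settled it.

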